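Lock the pulley on the drive shaft with the T-handle hex key

TASK

First push the lever on the end of the drive shaft until it stands straight up, so that the shaft's flat faces the pulley's set screw. Then take the larger T-handle hex key, put it down the boss of the pulley hub, turn it until it drops fully into the hidden socket, and tighten the screw clockwise all the way to its stop. Finally put the key back in its stand and let go, with the lever still upright and the smaller key and the other things round the work left alone.

Things in the scene. Friction and masses are not known exactly. Their poses are not given: they have to be found in the camera images.
- fixture: fixed shaft fixture: base plate 120 x 230 x 10 mm, two grey pillow blocks (72 mm high), a pulley (76 mm diameter, cannot turn) with its hub. Origin: centre of the plate's underside, z up; the shaft runs along y, 50 mm up. At x 0, y -35 mm a round upright boss (38 mm outside diameter, rim 106 mm above the bench) holds the set screw. Its place and yaw differ between starts
- boss_mouth (a point): centre of the boss's mouth at its rim, 106 mm above the bench. Round hole, 24.6 mm diameter, with a 4 mm wide 45-degree cone at the mouth. 14 mm down is the flat top of the set screw, and in it the hexagon socket, 21.5 mm across flats, 14 mm deep. A key not turned to match it within 8 degrees (it matches every 60) stands 14 mm too high; the hexagon's turn is not told
- socket_floor (a point): centre of the floor of the screw's socket, on the boss's axis, 28 mm below the rim, 78 mm above the bench; the seated key's lower end rests here. A key that sticks part way in goes home with a light press (up to 10 N) and a small turn to and fro
- screw (a joint): turn of the set screw about the vertical, growing clockwise seen from above; hard stop = tight at 1.3 rad; it starts between 0 and 0.7 and stays where it is left. It takes about 0.25 N m to turn, so a key that merely rubs on it does not turn it; it does not move up or down
- shaft (a joint): turn of the shaft with its lever: 0 = lever straight up, flat facing the set screw; negative = lever leaning to the fixture's -x side (the robot's side); pushing its knob to fixture +x raises the value. It starts between -0.8 and -0.4, limits -1.25 and 0.6, and stays where it is left (0.25 N m, some 4 N at the knob)
- lever_knob (a point): centre of the black ball (24 mm diameter) on the end of the lever, 68 mm from the shaft's axis, at fixture y +85 mm; the lever is a steel rod 12 mm thick. The nearest pillow block ends 25 mm from the lever's plane
- hex_key: larger T-handle key, loose, 0.35 kg: steel hexagon rod 20 mm across flats (23.1 over corners), 112 mm long, with a level T-bar on top, 90 mm long x 14 wide x 16 high. Origin: centre of the rod's lower end; z points along the rod to the bar; the bar lies along x, its centre 120 mm above the origin; two flats of the rod face +x and -x. It starts upright in its stand
- stand_large: fixed round grey plastic stand for the larger key, 52 mm in diameter on a 62 mm square foot, 50 mm high; origin: centre of its underside, on the bench. Upright round hole in its middle, 26.4 mm in diameter, 40 mm deep, with a 4 mm wide 45-degree cone at the mouth. The two stands swap places between starts
- stand_floor (a point): centre of the floor of that hole, 10 mm above the bench; the larger key's lower end rests here
- small_key: the smaller T-handle key, 12 mm across flats, 90 mm rod, bar 64 x 10 x 12 mm, in its own 40 mm square stand 50 mm high; too thin for the screw; origin at its lower end. Leave it alone
- oil_bottle: white oil bottle with a red spout, 42 mm diameter, 126 mm high, origin at its underside; leave it alone
- fuse_box: pale card box, 55 x 85 x 32 mm, origin at its underside; leave it alone
- stepper: small square stepper motor lying on its side, 67 x 42 x 42 mm, origin at its underside; leave it alone
Mind the look-alikes: they are no part of the job. Leave any orange or yellow look-alike of the hex_key alone.

How it is judged:
On the way, in this order (a step that is already met when the one before it is completed fails the run):
1. the lever stands straight up, before the key is taken (value of joint shaft between -0.12 and 0.12 rad and z of hex_key in the frame of stand_floor below 0.02 m), for 0.2 s.
2. the larger key is lifted out of its stand (z of hex_key in the frame of stand_floor above 0.045 m), for 0.1 s.
3. the key has dropped fully into the screw's socket (horizontal distance between hex_key and socket_floor below 0.004 m and z of hex_key in the frame of socket_floor below 0.006 m and angle between hex_key's own z axis and vertical below 0.12 rad), for 0.1 s.
4. the screw is turned clockwise to its stop with the key in it (all of step 3 and value of joint screw above 1.2 rad), for 0.1 s.
At the end, for the whole second after the job is handed in: The lever stands upright within 0.12 rad (7 degrees); the screw is turned clockwise to within 0.1 rad of its stop (joint above 1.2); the larger key stands at rest in its stand, its lower end within 6 mm of the hole's floor and 8 mm of its middle, tilted less than 0.12 rad (value of joint shaft between -0.12 and 0.12 rad and value of joint screw above 1.2 rad and horizontal distance between hex_key and stand_floor below 0.008 m and z of hex_key in the frame of stand_floor below 0.006 m and angle between hex_key's own z axis and vertical below 0.12 rad and linear speed of hex_key below 0.02 m/s); the robot touches nothing.
It fails at once if the smaller key is taken or knocked over (moved more than 20 mm or tilted more than 0.3 rad) (distance of small_key from where it was at the start of the episode above 0.02 m or angle between small_key's own z axis and vertical above 0.3 rad).
It fails at once if the oil bottle, the fuse box or the stepper motor is shifted by more than 30 mm (distance of any of oil_bottle, fuse_box, stepper from where it was at the start of the episode above 0.03 m).
It also fails if it takes over 61 s, if anything falls off the work surface, if the arm or the gripper's body presses on something with over 40 N, if the wrist force passes 120 N, or if a joint passes its speed limit or range.

ROBOT

A 6-joint arm with a two-finger parallel gripper is mounted at the origin on a cart in front of the work surface, level with it; the furniture and walls round the work are solid. World frame = base frame: x ahead of the robot, y to its left, z up, the work surface at z = 0. Lengths are in m, angles in rad, forces in N, time in s.
With the tool pointing down it reaches from about 0.35 to 1 m from the base axis. Payload 7.1 kg.
Tool frame: the origin (TCP) lies between the finger pads; the fingertips stand 22 mm ahead of it and the grasp point (between the pads) lies 3 mm ahead of it; x points along the fingers, y is the direction in which the jaws open and shut, and the axes are right-handed (so a half turn about x gives the same grasp; the last joint's range is limited). The gripper opens to 85 mm and grips with 20 to 120 N. Pads are 22 mm wide; open, the fingers measure 114 mm over their backs; the gripper's body (76 mm by 85 mm) begins 54 mm behind the grasp point. The pads swing forward as they close: fully open they stand 13 mm farther back than shut.
Start: joints at [1.243, 0.423, 1.63, -0, 1.089, -0.019], TCP at [0.19, 0.595, 0.253] pointing down, gripper open.
Joint ranges: [-3, 3], [-0.9, 2.11], [0.09, 2.58], [-1.31, 4.45], [0.11, 2.69], [-2.54, 2.54]. Speed limits (rad/s): [2.39, 2.39, 3.01, 3.14, 3.14, 3.14].

INTERFACE

Orientations are given as a rotation vector (axis times angle).
In Python, from rig import manip gives the robot as it stands. The module is installed in compiled form; this text tells all that it offers. Calls block until the motion is done:
- manip.move_to(position, orientation): joint-space move of the TCP to a pose.
- manip.servo_line(position, orientation=None, rate=0.15): straight line of the TCP; orientation=None keeps the orientation; rate is the mean speed in m/s.
- manip.set_joints(angles): joint-space move.
- manip.command_gripper(opening, f_grip=None): finger opening in m; f_grip is the grip in N (None keeps the last); returns when the fingers have stopped.
- manip.hold(seconds).
- manip.solve_ik(position, orientation): joint angles nearest the present ones, or None.
- manip.camera(name): name is "side" or "top" or "wrist"; returns a dict with "image" (480x640x3 uint8, red, green, blue), "fx", "fy", "cx", "cy" (pixels), "k1" (the pictures are not rectified: a ray, as slopes to the right and down, at radius r is drawn at 1 + k1 r^2 times it, then the intrinsics apply), "cam_to_world" (4x4, takes a point from camera to world coordinates); the wrist camera has in their place "mount" (4x4, takes a point from camera to tool coordinates, whose origin is the TCP and whose axes are the tool frame's). Camera axes: x right, y down, z forward; pixel columns grow to the right and rows downward; lengths in m; the calibration is good to about 2 mm. A picture is of the moment at which its call begins: read the wrist's pose just before it. There is no depth.
A pose or a line that the arm cannot do raises manip.IKError and nothing moves.
- manip.sign_off(): hands the job in, once; it reports no verdict.
Readings, each from a call of its own:
- manip.get_time(): time.
- manip.get_joint_positions(): joint angles.
- manip.get_joint_vel(): joint speeds.
- manip.get_tau(): joint torques, N m.
- manip.get_position(): TCP position.
- manip.get_ee_rot(): TCP orientation.
- manip.get_contact_force(): force on the tool from outside, world axes, zero at the start.
- manip.get_torque(): the same for the moment, N m.
- manip.get_width(): finger opening in m.
Only numpy, scipy, OpenCV 4.12 (cv2) and the standard library are available. Lean on these libraries where they do the work, as an engineer would, in place of code of your own. Each camera call takes 0.05 s, during which the arm holds its last target.

## Working session

There is one attempt and no reset: what is moved stays moved. The work goes in short steps, each a Python script; the robot and the scene stay as the last script left them, time stands still between calls to the robot, and variables do not carry over. Pictures are saved under pics/ and viewed, and the job is handed in when it is done.

```bash
ls; mkdir -p pics
python3 - <<'E'
from rig import manip
import cv2,numpy as np
np.set_printoptions(precision=4,suppress=True)
for n in ["side","top","wrist"]:
    c=manip.camera(n)
    cv2.imwrite(f"pics/{n}0.png",c["image"][:,:,::-1])
    print(n,{k:v for k,v in c.items() if k!="image"})
print(manip.get_time(),manip.get_position(),manip.get_ee_rot(),manip.get_width())
E
```

```text
pics
side {'fx': 468.26896132327505, 'fy': 468.26896132327505, 'cx': 307.48233721264705, 'cy': 244.23475702034185, 'k1': -0.03874965226733965, 'cam_to_world': array([[-0.9869, -0.0847,  0.1372,  0.4527],
       [-0.1603,  0.6086, -0.7772,  0.6507],
       [-0.0176, -0.789 , -0.6142,  0.6574],
       [ 0.    ,  0.    ,  0.    ,  1.    ]])}
top {'fx': 589.4264726595796, 'fy': 589.4264726595796, 'cx': 330.2831174090789, 'cy': 242.31886307392918, 'k1': 0.044582928916237385, 'cam_to_world': array([[ 0.0128, -0.9953,  0.0963,  0.4517],
       [-0.9996, -0.0153, -0.0255, -0.015 ],
       [ 0.0269, -0.0959, -0.995 ,  1.4605],
       [ 0.    ,  0.    ,  0.    ,  1.    ]])}
wrist {'fx': 343.83657004311766, 'fy': 343.83657004311766, 'cx': 318.95668213901746, 'cy': 238.0151639041096, 'k1': 0.00916881836473355, 'mount': array([[-0.0008, -0.3053,  0.9523, -0.1205],
       [ 1.    ,  0.    ,  0.0008, -0.0003],
       [-0.0003,  0.9523,  0.3053, -0.0785],
       [ 0.    ,  0.    ,  0.    ,  1.    ]])}
0.15 [0.1898 0.5951 0.2527] [ 0.2414  1.5574 -0.2432] 0.08562892323492102
```

View pics/side0.png

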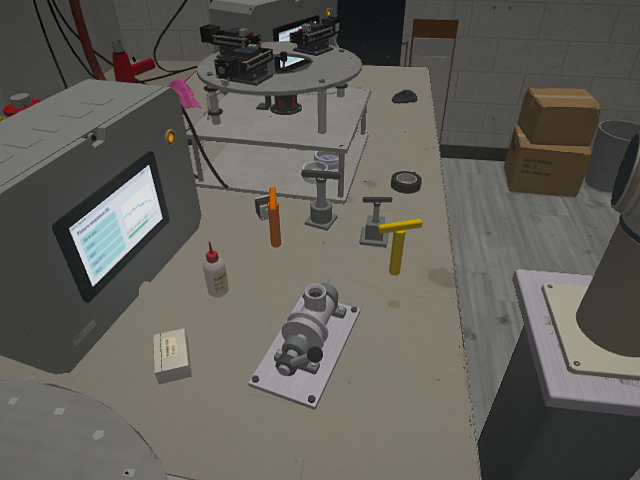

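View pics/top0.png

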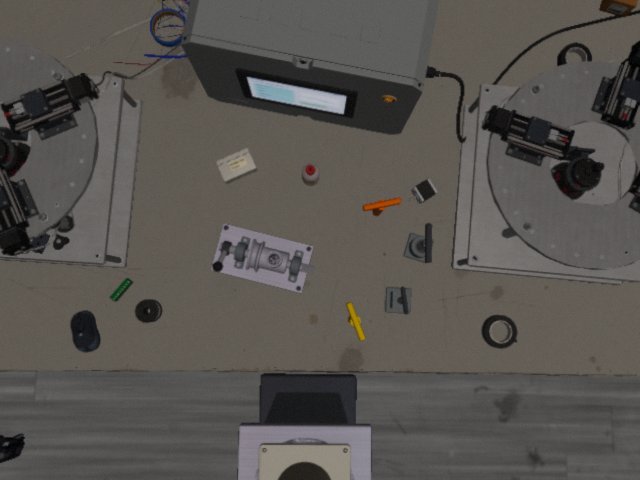

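View pics/wrist0.png

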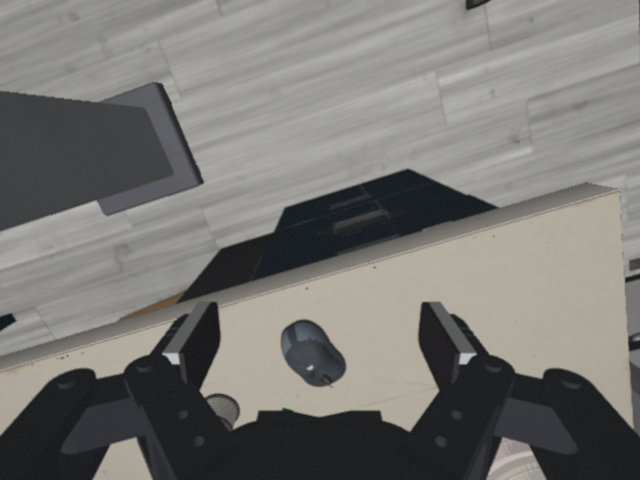

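The candidates for the larger key, in the top view, are:
- grey T at (428,243)
- smaller grey T at (405,298)
- orange at (381,205)
- yellow at (355,320)

By description it should be the grey one at (428,243). I'll check it in close crops.

```bash
cat > h.py <<'E'
from rig import manip
import cv2,numpy as np
from scipy.spatial.transform import Rotation as R
np.set_printoptions(precision=4,suppress=True)
def ray(c,u,v,T=None):
    T=c["cam_to_world"] if T is None else T
    K=np.array([[c["fx"],0,c["cx"]],[0,c["fy"],c["cy"]],[0,0,1.]])
    p=cv2.undistortPoints(np.array([[[u,v]]],float),K,np.array([c["k1"],0,0,0,0.]))[0,0]
    d=T[:3,:3]@np.array([p[0],p[1],1.]); return T[:3,3],d
def onplane(c,u,v,z,T=None):
    o,d=ray(c,u,v,T); return o+d*(z-o[2])/d[2]
def wristT(c,pos,rot):
    M=np.eye(4);M[:3,:3]=R.from_rotvec(rot).as_matrix();M[:3,3]=pos
    return M@c["mount"]
def proj(c,P,T=None):
    T=c["cam_to_world"] if T is None else T
    q=np.linalg.inv(T)@np.append(P,1); x,y=q[0]/q[2],q[1]/q[2]; s=1+c["k1"]*(x*x+y*y)
    return np.array([c["fx"]*x*s+c["cx"],c["fy"]*y*s+c["cy"]])
def tri(c1,p1,c2,p2,T1=None,T2=None):
    o1,d1=ray(c1,*p1,T1);o2,d2=ray(c2,*p2,T2)
    d1/=np.linalg.norm(d1);d2/=np.linalg.norm(d2)
    s=np.linalg.lstsq(np.stack([d1,-d2],1),o2-o1,rcond=None)[0]
    a,b=o1+s[0]*d1,o2+s[1]*d2
    return (a+b)/2,np.linalg.norm(a-b)
E
python3 - <<'E'
import cv2
t=cv2.imread("pics/top0.png");s=cv2.imread("pics/side0.png")
cv2.imwrite("pics/t_keys.png",cv2.resize(t[180:350,340:450],None,fx=5,fy=5,interpolation=2)[:850][:, :].copy()[:600*850//850] if 0 else cv2.resize(t[190:320,340:450],None,fx=4.6,fy=4.6,interpolation=2))
cv2.imwrite("pics/t_fix.png",cv2.resize(t[215:305,200:325],None,fx=6,fy=6,interpolation=2))
cv2.imwrite("pics/s_fix.png",cv2.resize(s[270:410,240:370],None,fx=4.2,fy=4.2,interpolation=2))
cv2.imwrite("pics/s_keys.png",cv2.resize(s[145:285,250:430],None,fx=4.2,fy=4.2,interpolation=2))
E
```

```text
(no output)
```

View pics/t_keys.png

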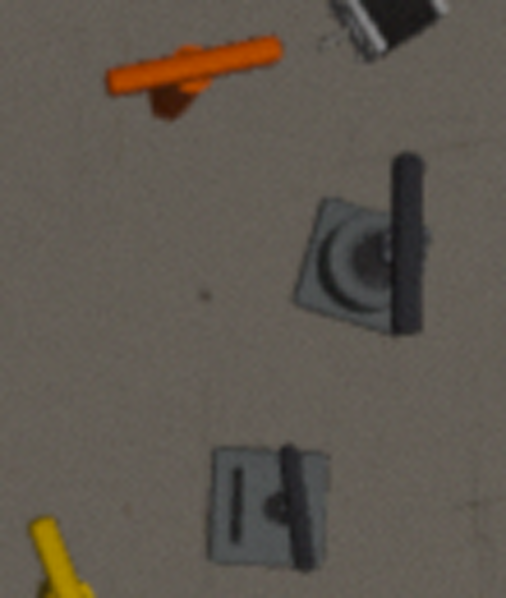

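View pics/t_fix.png

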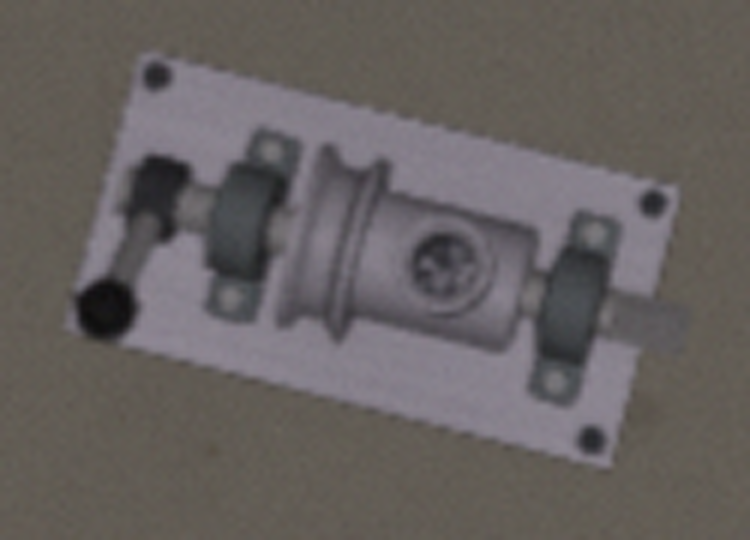

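View pics/s_fix.png

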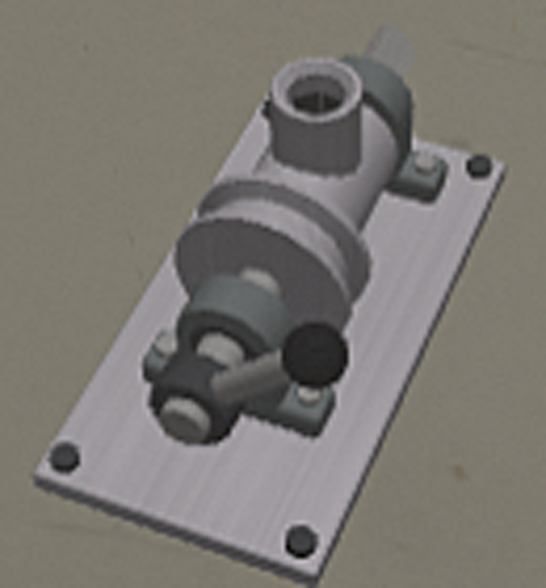

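View pics/s_keys.png

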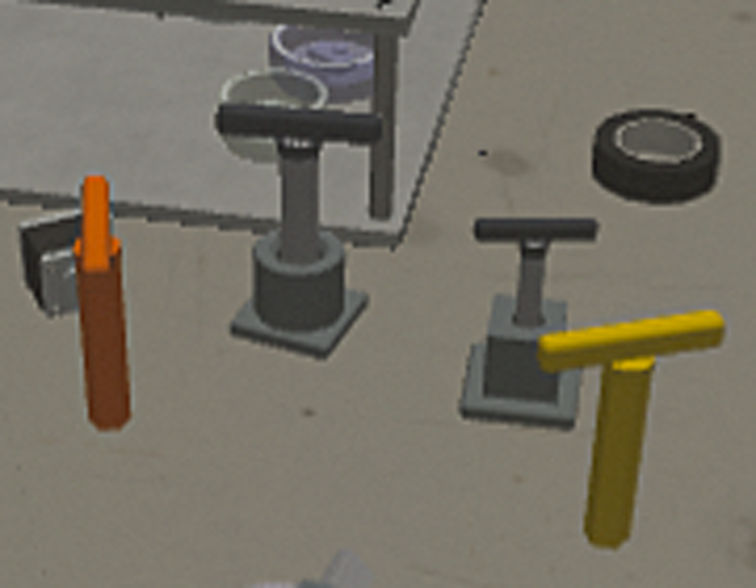

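The grey key stands in the round stand, which makes it the larger one. The other grey key is in the square stand. Next I'll measure positions.

Run:
```python
from h import *
t=manip.camera("top");s=manip.camera("side")
ct=lambda x,y,f,ox,oy:((x+.5)/f-.5+ox,(y+.5)/f-.5+oy)
T=lambda x,y:ct(x,y,6,200,215); S=lambda x,y:ct(x,y,4.2,240,270)
C=[onplane(t,*T(*p),0.01)[:2] for p in [(142,58),(678,190),(608,465),(75,325)]]
C=np.array(C);print(C, "sides",[np.linalg.norm(C[i]-C[(i+1)%4]) for i in range(4)])
ctr=C.mean(0); ey=(C[0]-C[1]+C[3]-C[2]);ey/=np.linalg.norm(ey);ex=np.array([ey[1],-ey[0]])
print("ctr",ctr,"ey",ey,"ex",ex,"yaw",np.arctan2(ex[1],ex[0]))
b=ctr-0.035*ey
print("boss pred",b,"top",onplane(t,*T(449,270),.106),"side",onplane(s,*S(316,95),.106), tri(t,T(449,270),s,S(316,95)))
k,e=tri(t,T(106,308),s,S(316,354));print("knob",k,e)
d=k[:2]-ctr;print("knob in fix",d@ex,d@ey, "angle",np.arctan2(d@ex,k[2]-.05),"r",np.hypot(d@ex,k[2]-.05))
K=lambda x,y:ct(x,y,4.6,340,190);Q=lambda x,y:ct(x,y,4.2,250,145)
for a,bb in [((407,160),(222,120)),((406,328),(378,127))]: print("bar end",onplane(t,*K(*a),.138),tri(t,K(*a),s,Q(*bb)))
print("small bar",onplane(t,*K(290,450),.10),onplane(t,*K(303,567),.10),"yellow",onplane(t,*K(45,525),.12),"orange",onplane(t,*K(115,83),.12),onplane(t,*K(275,48),.12))
print("stand foot corners",[onplane(t,*K(*p),.005)[:2] for p in [(325,200),(297,302),(420,335)]])
```

```text
[[ 0.6328  0.2122]
 [ 0.5817 -0.0086]
 [ 0.4685  0.0181]
 [ 0.5227  0.236 ]] sides [np.float64(0.2266826223794663), np.float64(0.11623332478938053), np.float64(0.22448607635662848), np.float64(0.11257847137986146)]
ctr [0.5514 0.1144] ey [0.2334 0.9724] ex [ 0.9724 -0.2334] yaw -0.23553689240817632
boss pred [0.5433 0.0804] top [0.541 0.078 0.106] side [0.5422 0.0819 0.106 ] (array([0.542 , 0.0783, 0.1026]), np.float64(0.0015600221177786303))
knob [0.5241 0.2084 0.1021] 0.0015589933842563102
knob in fix -0.04852571758476751 0.08504873470666933 angle -0.7494934839485635 r 0.07122852281268122
bar end [ 0.624  -0.2704  0.138 ] (array([ 0.624 , -0.2716,  0.1323]), np.float64(0.001365308615631916))
bar end [ 0.5409 -0.2696  0.138 ] (array([ 0.5399, -0.2703,  0.1349]), np.float64(0.002573031268288661))
small bar [ 0.4813 -0.2183  0.1   ] [ 0.4232 -0.2249  0.1   ] yellow [ 0.4424 -0.0945  0.12  ] orange [ 0.6628 -0.1274  0.12  ] [ 0.6819 -0.2076  0.12  ]
stand foot corners [array([ 0.6187, -0.2515]), array([ 0.5631, -0.2363]), array([ 0.5462, -0.3028])]
```

```bash
cat >> h.py <<'E'
EX=np.array([.9724,-.2334]);EY=np.array([.2334,.9724]);CTR=np.array([.5505,.113])
def down(yawy):
    """tool x down, tool y horizontal at angle yawy in world"""
    x=np.array([0,0,-1.]);y=np.array([np.cos(yawy),np.sin(yawy),0]);z=np.cross(x,y)
    return R.from_matrix(np.stack([x,y,z],1)).as_rotvec()
def snap(name,fn):
    p,r=manip.get_position(),manip.get_ee_rot()
    c=manip.camera(name)
    c["pos"],c["rot"]=p,r
    if name=="wrist": c["cam_to_world"]=wristT(c,p,r)
    cv2.imwrite("pics/"+fn,c["image"][:,:,::-1]); np.save("pics/"+fn[:-4]+".npy",c,allow_pickle=True)
    return c
def load(fn): return np.load("pics/"+fn+".npy",allow_pickle=True).item()
E
python3 - <<'E'
from h import *
m=R.from_rotvec(manip.get_ee_rot()).as_matrix();print("tool y now",m[:,1])
yw=np.arctan2(EY[1],EY[0])
for P in [(.5415,.079,.24),(.58,-.27,.2)]:
  for a in np.arange(-180,180,30):
    q=manip.solve_ik(P,down(np.radians(a))); print(P,a,q)
E
```

```text
tool y now [ 0.3039  0.9527 -0.0007]
(0.5415, 0.079, 0.24) -180 None
(0.5415, 0.079, 0.24) -150 None
(0.5415, 0.079, 0.24) -120 [0.1231 0.3264 1.814  0.     1.0012 2.2175]
(0.5415, 0.079, 0.24) -90 [ 0.1231  0.3264  1.814  -0.      1.0012  1.6939]
(0.5415, 0.079, 0.24) -60 [ 0.1231  0.3264  1.814  -0.      1.0012  1.1703]
(0.5415, 0.079, 0.24) -30 [0.1231 0.3264 1.814  0.     1.0012 0.6467]
(0.5415, 0.079, 0.24) 0 [ 0.1231  0.3264  1.814  -0.      1.0012  0.1231]
(0.5415, 0.079, 0.24) 30 [ 0.1231  0.3264  1.814   0.      1.0012 -0.4005]
(0.5415, 0.079, 0.24) 60 [ 0.1231  0.3264  1.814  -0.      1.0012 -0.9241]
(0.5415, 0.079, 0.24) 90 [ 0.1231  0.3264  1.814  -0.      1.0012 -1.4477]
(0.5415, 0.079, 0.24) 120 [ 0.1231  0.3264  1.814  -0.      1.0012 -1.9713]
(0.5415, 0.079, 0.24) 150 [ 0.1231  0.3264  1.814  -0.      1.0012 -2.4949]
(0.58, -0.27, 0.2) -180 None
(0.58, -0.27, 0.2) -150 [-0.4543  0.5052  1.6335 -0.      1.0029  2.1637]
(0.58, -0.27, 0.2) -120 [-0.4543  0.5052  1.6335  0.      1.0029  1.6401]
(0.58, -0.27, 0.2) -90 [-0.4543  0.5052  1.6335 -0.      1.0029  1.1165]
(0.58, -0.27, 0.2) -60 [-0.4543  0.5052  1.6335 -0.      1.0029  0.5929]
(0.58, -0.27, 0.2) -30 [-0.4543  0.5052  1.6335  0.      1.0029  0.0693]
(0.58, -0.27, 0.2) 0 [-0.4543  0.5052  1.6335 -0.      1.0029 -0.4543]
(0.58, -0.27, 0.2) 30 [-0.4543  0.5052  1.6335 -0.      1.0029 -0.9779]
(0.58, -0.27, 0.2) 60 [-0.4543  0.5052  1.6335 -0.      1.0029 -1.5015]
(0.58, -0.27, 0.2) 90 [-0.4543  0.5052  1.6335  0.      1.0029 -2.0251]
(0.58, -0.27, 0.2) 120 None
(0.58, -0.27, 0.2) 150 None
```

Run:
```python
from h import *
yw=np.arctan2(EY[1],EY[0])
manip.move_to((.53,.10,.25),down(yw))
print(manip.get_time(),manip.get_position()); snap("wrist","w1.png")
```

```text
2.4 [0.53   0.1007 0.25  ]
```

View pics/w1.png

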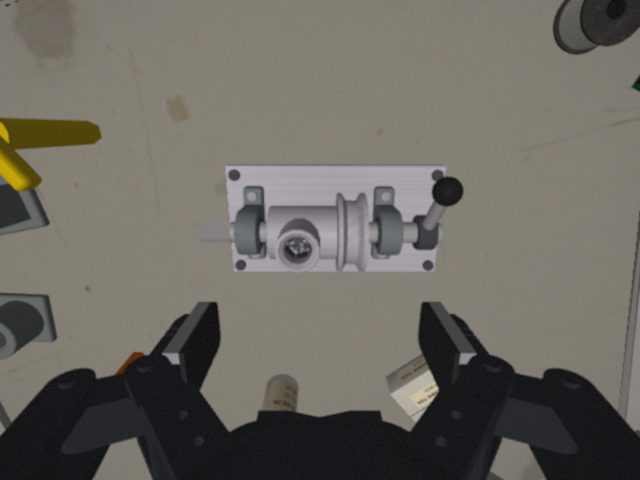

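Run:
```python
from h import *
c=load("w1")
C=np.array([onplane(c,*p,.01)[:2] for p in [(226,165),(446,165),(437,271.5),(234,271.5)]])
print(C,[np.linalg.norm(C[i]-C[(i+1)%4]) for i in range(4)],C.mean(0))
ey=C[1]-C[0]+C[2]-C[3];ey/=np.linalg.norm(ey);print("ey",ey)
g=cv2.cvtColor(c["image"],cv2.COLOR_RGB2GRAY)
t=load("t") if 0 else manip.camera("top")
print("boss",onplane(c,297.5,249,.106),"tri",tri(c,(297.5,249),t,(274.7,259.5)))
k=tri(c,(447,191),t,(217.2,265.9));print("knob",k)
im=c["image"][215:285,260:340];cv2.imwrite("pics/w1boss.png",cv2.resize(im,None,fx=8,fy=8,interpolation=2)[:,:,::-1])
```

```text
[[ 0.4671  0.0174]
 [ 0.5198  0.2378]
 [ 0.6362  0.2133]
 [ 0.5825 -0.0109]] [np.float64(0.2265469499372695), np.float64(0.11895056910909461), np.float64(0.23055873349699207), np.float64(0.11889335805467746)] [0.5514 0.1144]
ey [0.2326 0.9726]
boss [0.5412 0.08   0.106 ] tri (array([0.5422, 0.0785, 0.1012]), np.float64(0.0020673443531362386))
knob (array([0.5259, 0.2102, 0.0896]), np.float64(0.0012172027070108539))
```

View pics/w1boss.png

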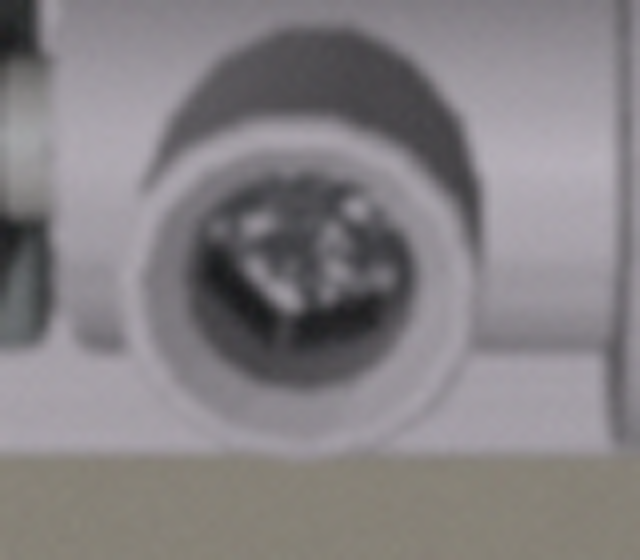

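Run:
```python
from h import *
C=np.array([.5505,.1138]);yw=np.arctan2(EY[1],EY[0])
P=lambda x,z:(*(C+x*EX+.085*EY),z)
manip.command_gripper(0.0,40)
manip.move_to(P(-.110,.17),down(yw))
manip.servo_line(P(-.110,.112),rate=.15)
for x in [-.09,-.07,-.05,-.035,-.027]:
    manip.servo_line(P(x,.112),rate=.08); print(x,manip.get_position(),manip.get_contact_force())
print(manip.get_time(),manip.get_width());snap("side","s2.png");snap("wrist","w2.png");t=snap("top","t2.png")
cv2.imwrite("pics/t2c.png",cv2.resize(t["image"][205:315,190:330],None,fx=5,fy=5)[:,:,::-1])
```

```text
-0.09 [0.4837 0.2174 0.1125] [-0.292   0.0122 -0.2042]
-0.07 [0.5028 0.2126 0.1119] [-0.4695 -0.0076  0.9458]
-0.05 [0.52   0.208  0.1118] [-8.7323  1.7081  5.1238]
-0.035 [0.5365 0.2045 0.1119] [-0.4084  0.0248  0.2003]
-0.027 [0.5443 0.2026 0.1119] [-1.2    -0.1997 -1.208 ]
6.275 8.834461808138464e-05
```

View pics/s2.png

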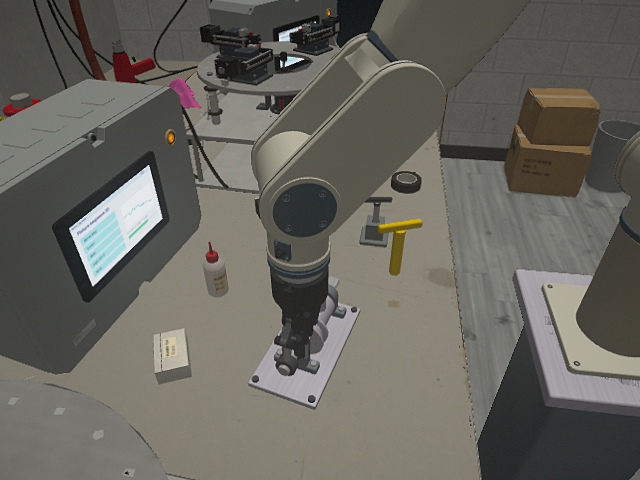

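View pics/w2.png

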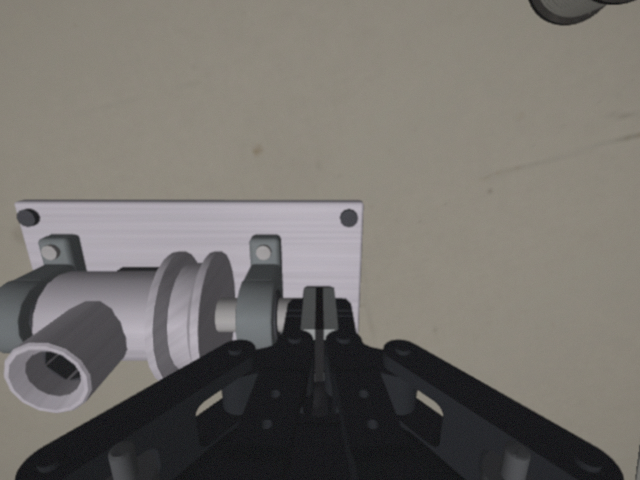

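Run:
```python
from h import *
C=np.array([.5505,.1138]);yw=np.arctan2(EY[1],EY[0])
P=lambda x,y,z:(*(C+x*EX+y*EY),z)
manip.servo_line(P(-.06,.085,.112),rate=.2)
manip.servo_line(P(-.10,.085,.2),rate=.3)
manip.servo_line(P(-.06,.085,.28),rate=.3)
print(manip.get_time());c=snap("wrist","w3.png")
for a in [-.12,0,.12]:
    print(a,proj(c,np.array(P(.068*np.sin(a),.085,.05+.068*np.cos(a))),c["cam_to_world"]),proj(c,np.array(P(0,.085,.05)),c["cam_to_world"]))
```

```text
7.6667
-0.12 [319.3128 279.2638] [319.2141 260.1453]
0 [319.3182 287.7483] [319.2141 260.1453]
0.12 [319.3218 295.6245] [319.2141 260.1453]
```

View pics/w3.png

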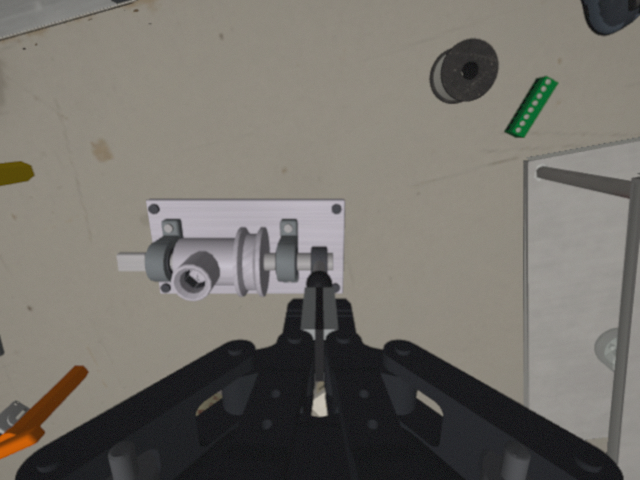

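Run:
```python
from h import *
c=load("w3");cv2.imwrite("pics/w3c.png",cv2.resize(c["image"][235:310,270:350],None,fx=7,fy=7,interpolation=2)[:,:,::-1])
s=snap("side","s3.png");t=snap("top","t3.png")
cv2.imwrite("pics/s3c.png",cv2.resize(s["image"][275:415,240:370],None,fx=4.2,fy=4.2,interpolation=2)[:,:,::-1])
C=np.array([.5505,.1138])
for a in [-.12,0,.12]:print(a,(proj(s,np.array([*(C+.068*np.sin(a)*EX+.085*EY),.05+.068*np.cos(a)]))-[240,275])*4.2)
```

```text
-0.12 [209.4362 268.4758]
0 [188.603  260.9978]
0.12 [168.0524 255.3859]
```

View pics/w3c.png

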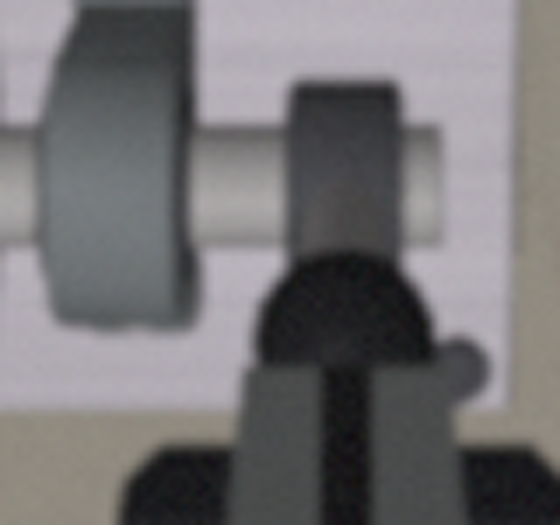

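View pics/s3c.png

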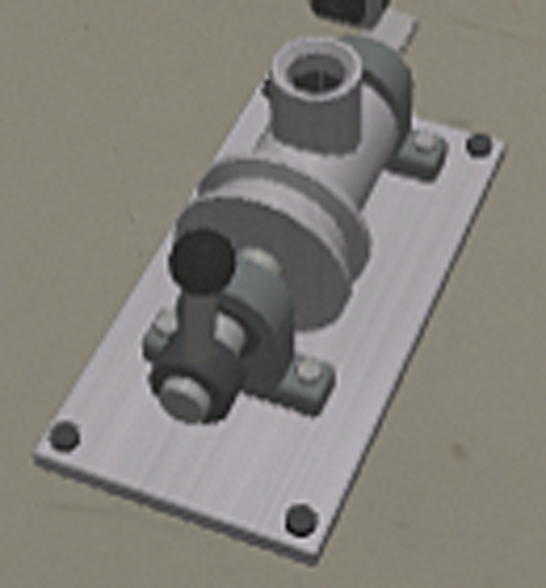

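The lever reads about -0.08 rad: the knob is at (202,261) in the side crop against a predicted (189,261) for upright. I'll push it about 5 mm more.

Run:
```python
from h import *
C=np.array([.5505,.1138]);yw=np.arctan2(EY[1],EY[0])
P=lambda x,y,z:(*(C+x*EX+y*EY),z)
manip.servo_line(P(-.06,.085,.112),rate=.25)
manip.servo_line(P(-.03,.085,.112),rate=.08)
manip.servo_line(P(-.0215,.085,.112),rate=.05)
print(manip.get_position(),manip.get_contact_force())
manip.servo_line(P(-.06,.085,.112),rate=.2)
manip.servo_line(P(-.08,.085,.2),rate=.3)
manip.servo_line(P(-.06,.085,.28),rate=.3)
print(manip.get_time());c=snap("wrist","w4.png")
s=snap("side","s4.png")
a=cv2.resize(s["image"][275:415,240:370],None,fx=4.2,fy=4.2,interpolation=2);b=cv2.resize(c["image"][235:310,270:320],None,fx=7,fy=7,interpolation=2)
o=np.zeros((588,546+350,3),np.uint8);o[:588,:546]=a;o[:525,546:]=b
cv2.imwrite("pics/v4.png",o[:,:,::-1][:, :800])
```

```text
[0.5494 0.2013 0.1119] [-1.2421 -0.2537  0.1633]
10.7
```

View pics/v4.png

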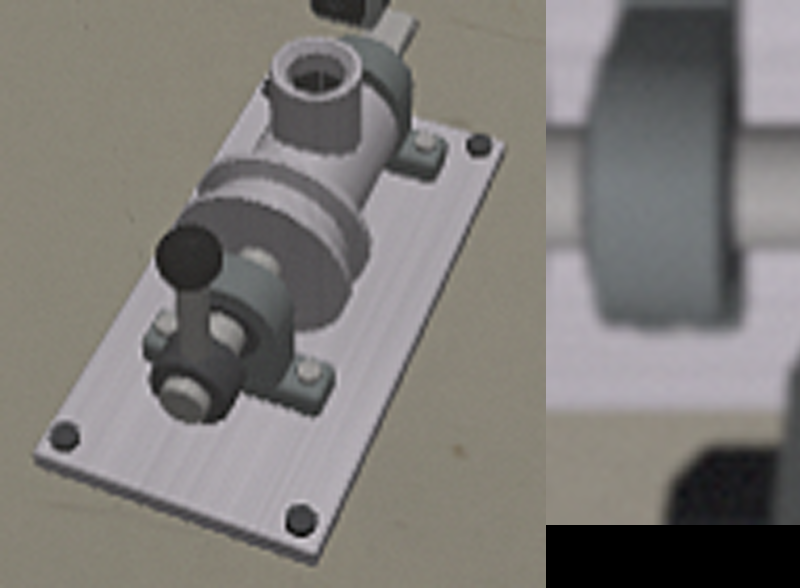

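The knob is now at (189,257), which matches the upright prediction. Next I'll look at the key from above.

Run:
```python
from h import *
c=load("w4");cv2.imwrite("pics/w4c.png",cv2.resize(c["image"][235:310,270:350],None,fx=6,fy=6,interpolation=2)[:,:,::-1])
manip.move_to((.55,-.265,.29),down(np.pi/2))
manip.command_gripper(.05,40)
print(manip.get_time());snap("wrist","w5.png");snap("side","s5.png")
```

```text
13.075
```

View pics/w5.png

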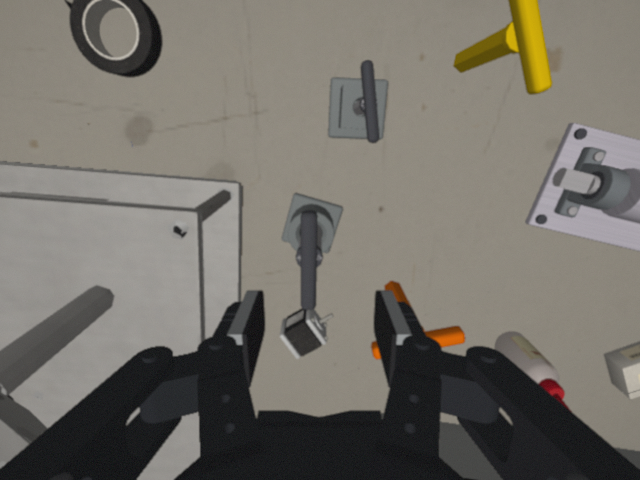

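View pics/w4c.png

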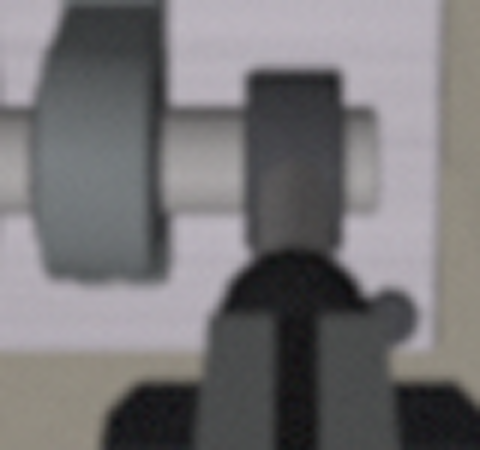

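Run:
```python
from h import *
c=load("w5")
for p in [(310,207),(308,309),(302,209),(317,209)]: print(onplane(c,*p,.138))
print("floor mouth? stand foot corners",[onplane(c,*p,.004)[:2] for p in [(297,193),(343,207),(327,257),(283,243)]])
```

```text
[ 0.5326 -0.2722  0.138 ]
[ 0.6254 -0.2746  0.138 ]
[ 0.5343 -0.2787  0.138 ]
[ 0.5343 -0.2665  0.138 ]
floor mouth? stand foot corners [array([ 0.5457, -0.2909]), array([ 0.5627, -0.2358]), array([ 0.6272, -0.2546]), array([ 0.6085, -0.3096])]
```

View pics/s5.png

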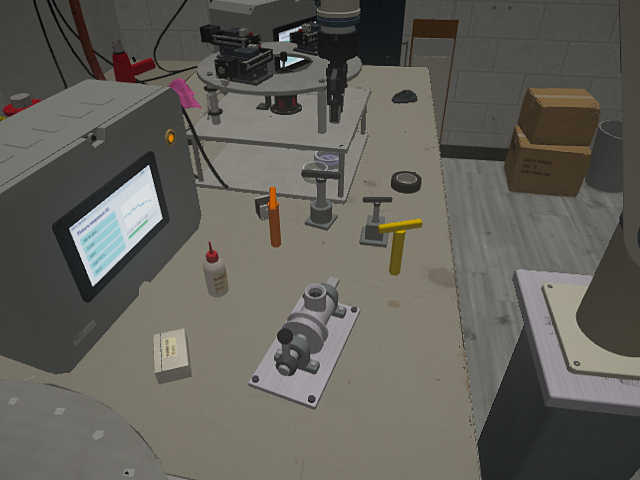

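Run:
```python
from h import *
manip.servo_line((.5805,-.272,.24),rate=.25)
manip.servo_line((.5805,-.272,.1455),rate=.15)
print(manip.get_contact_force())
manip.command_gripper(0.0,60)
print(manip.get_time(),manip.get_position(),manip.get_width(),manip.get_contact_force());snap("wrist","w6.png");snap("side","s6.png")
```

```text
[-0.0453  0.2955 -0.173 ]
14.7583 [ 0.5812 -0.2725  0.1467] 0.012294686133928855 [ 0.396  -0.8472  6.3576]
```

View pics/w6.png

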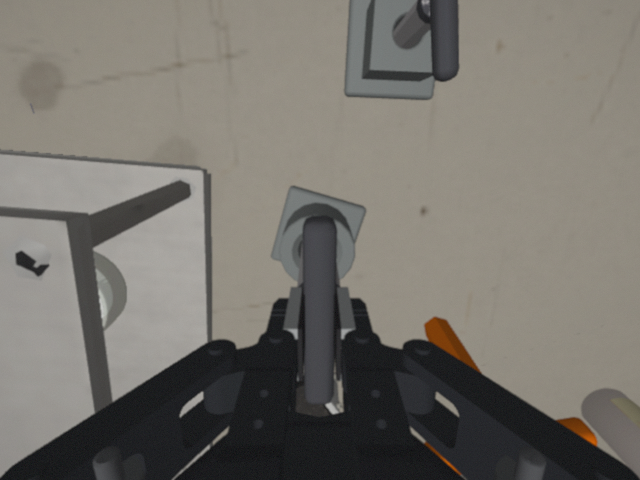

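Run:
```python
from h import *
manip.servo_line((.5805,-.272,.166),rate=.1)
print(manip.get_position(),manip.get_width(),manip.get_contact_force())
manip.servo_line((.5805,-.272,.27),rate=.2)
print(manip.get_time(),manip.get_position(),manip.get_width(),manip.get_contact_force(),manip.get_torque());snap("wrist","w7.png");s=snap("side","s7.png")
cv2.imwrite("pics/s7c.png",cv2.resize(s["image"][40:250,230:430],None,fx=3,fy=3,interpolation=2)[:600,:,::-1])
```

```text
[ 0.5804 -0.2719  0.1662] 0.01218481610297623 [-0.8624  0.3661 -5.1059]
15.8833 [ 0.5796 -0.2715  0.2686] 0.01247420983118576 [ 0.0526  0.1999 -5.106 ] [0.0421 0.0835 0.0044]
```

View pics/w7.png

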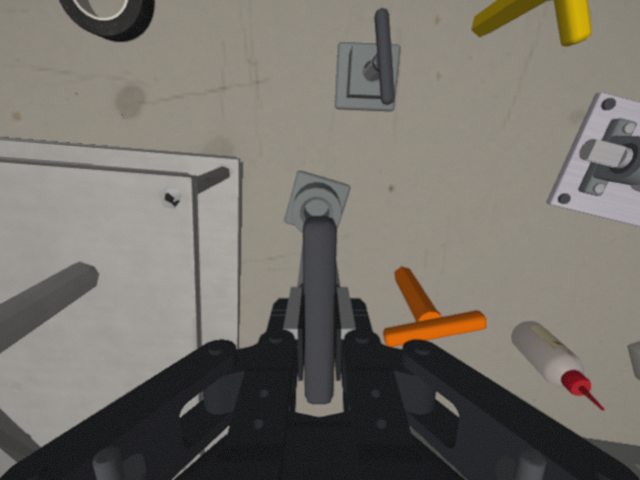

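View pics/s7c.png

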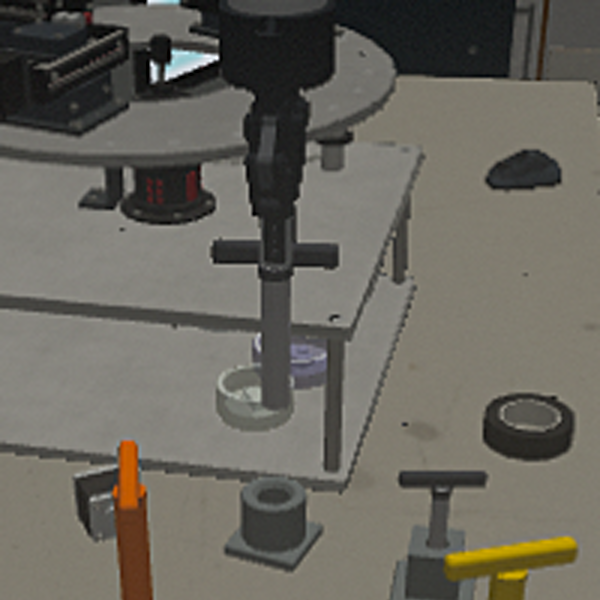

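Run:
```python
from h import *
c=load("w7");s=load("s7")
a=onplane(c,320,219,.260);b=onplane(c,319,403,.260);print(a,b,(a+b)/2,np.linalg.norm(a-b))
print("stand mouth",onplane(c,316.5,206.5,.05))
ctr=lambda x,y:(230+x/3,40+y/3)
print("rod bottom",onplane(s,*ctr(275,404),.132),"rod top",onplane(s,*ctr(276,277),.244))
print("stand mouth side",onplane(s,*ctr(275,494),.05),onplane(load('s7'),*ctr(275,494),.05))
t=snap("top","t7.png");cv2.imwrite("pics/t7c.png",cv2.resize(t["image"][190:320,370:480],None,fx=4.6,fy=4.6,interpolation=2)[:,:,::-1])
cv2.imwrite("pics/w7c.png",cv2.resize(c["image"][160:260,270:370],None,fx=6,fy=6,interpolation=2)[:,:,::-1])
```

```text
[ 0.5348 -0.2712  0.26  ] [ 0.6229 -0.2716  0.26  ] [ 0.5789 -0.2714  0.26  ] 0.08818335402944323
stand mouth [ 0.5761 -0.2737  0.05  ]
rod bottom [ 0.5793 -0.271   0.132 ] rod top [ 0.5758 -0.2503  0.244 ]
stand mouth side [ 0.5795 -0.2731  0.05  ] [ 0.5795 -0.2731  0.05  ]
```

View pics/w7c.png

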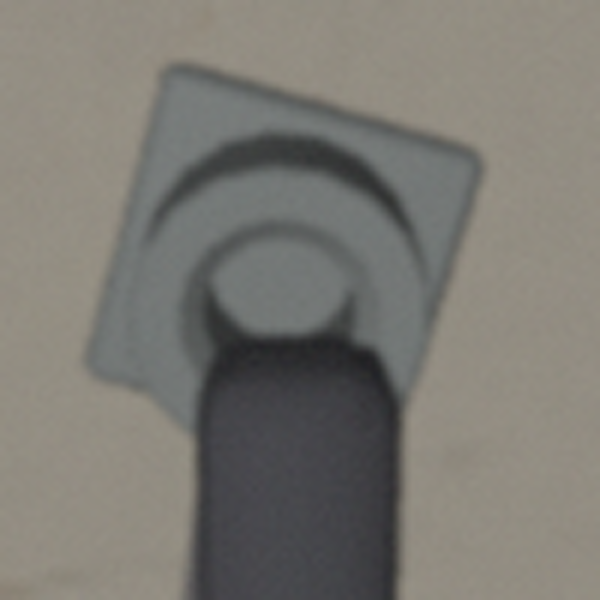

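Run:
```python
from h import *
manip.command_gripper(0.0,100)
manip.servo_line((.5805,-.272,.285),rate=.2)
manip.servo_line((.542,.0797,.285),rate=.22)
manip.servo_line((.542,.0797,.256),rate=.1)
print(manip.get_time(),manip.get_position(),manip.get_width(),manip.get_contact_force())
c=snap("wrist","w8.png");s=snap("side","s8.png");t=snap("top","t8.png")
o=np.hstack([cv2.resize(c["image"][170:320,260:380],None,fx=4,fy=4,interpolation=2),cv2.resize(s["image"][190:340,260:340],None,fx=4,fy=4,interpolation=2)])
cv2.imwrite("pics/v8.png",o[:,:,::-1])
```

```text
18.7 [0.5419 0.0793 0.2557] 0.010979327736431788 [-0.3953 -0.4611 -3.7996]
```

View pics/v8.png

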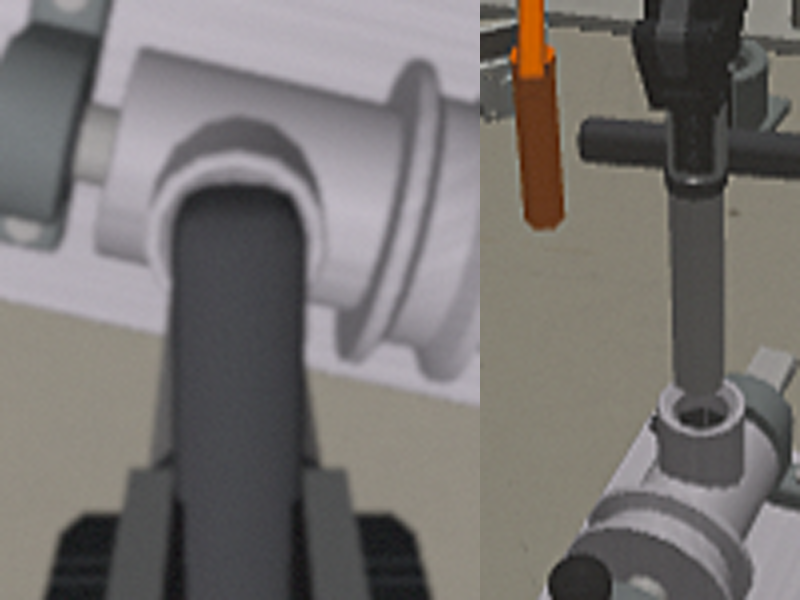

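View pics/w8.png

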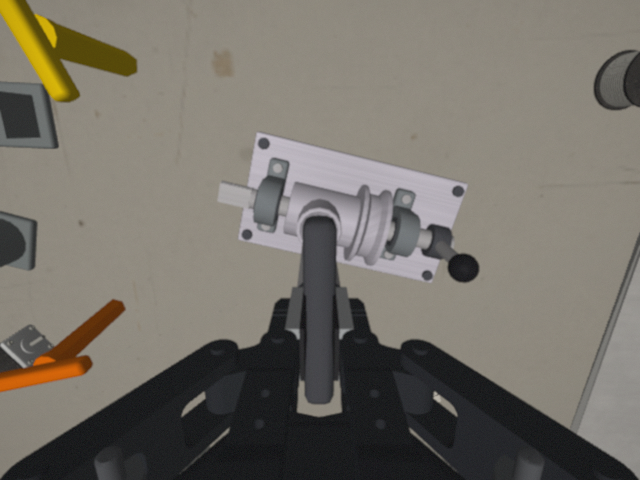

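Run:
```python
from h import *
for z in [.244,.239,.234,.231,.229,.227]:
    manip.servo_line((.5418,.0800,z),rate=.06)
    f=manip.get_contact_force(); print(z,manip.get_position(),f,manip.get_width())
    if f[2]>8 or np.linalg.norm(f[:2])>12: break
print(manip.get_time())
s=snap("side","s9.png");cv2.imwrite("pics/s9c.png",cv2.resize(s["image"][190:340,240:390],None,fx=4,fy=4,interpolation=2)[:,:,::-1])
```

```text
0.244 [0.5414 0.08   0.2434] [ 0.4304  1.1776 -4.3816] 0.01111085031152184
0.239 [0.5416 0.08   0.2387] [ 0.0894  0.0219 -4.4233] 0.010967501362845012
0.234 [0.5416 0.08   0.2336] [ 0.0053  0.1509 -4.0925] 0.011288613275065657
0.231 [0.5417 0.08   0.2308] [-0.4102  0.3701 -4.1771] 0.010628991487736777
0.229 [0.5416 0.0799 0.2288] [-0.6134 -1.4068 -4.2475] 0.010913607645194667
0.227 [0.5415 0.0798 0.2268] [-0.7077 -1.8865 -3.9293] 0.010720637121816309
20.45
```

View pics/s9c.png

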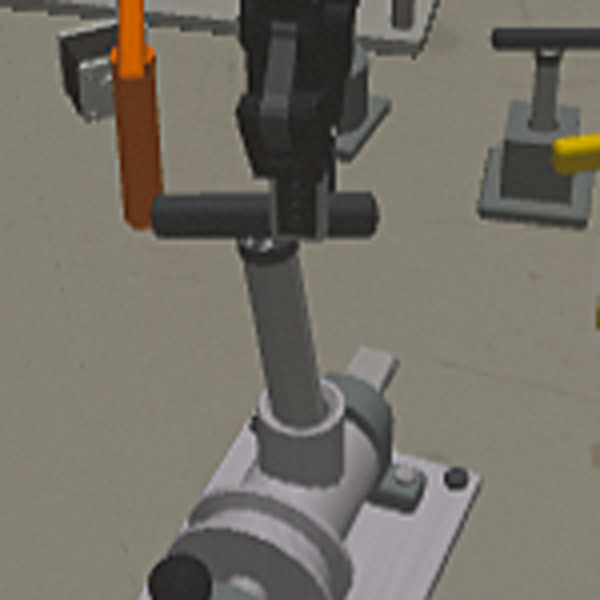

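Run:
```python
from h import *
print(manip.get_position(),manip.get_ee_rot(),down(np.pi/2),manip.get_contact_force(),manip.get_torque(),manip.get_width())
snap("wrist","w10.png")
s=snap("side","s10.png");cv2.imwrite("pics/s10c.png",cv2.resize(s["image"][190:340,240:390],None,fx=4,fy=4,interpolation=2)[:,:,::-1])
```

```text
[0.5416 0.0799 0.2269] [-0.0002  1.5713 -0.0001] [ 0.      1.5708 -0.    ] [-0.7277 -1.2413 -3.9307] [-0.3179  0.3503 -0.0178] 0.010734017365340888
```

View pics/w10.png

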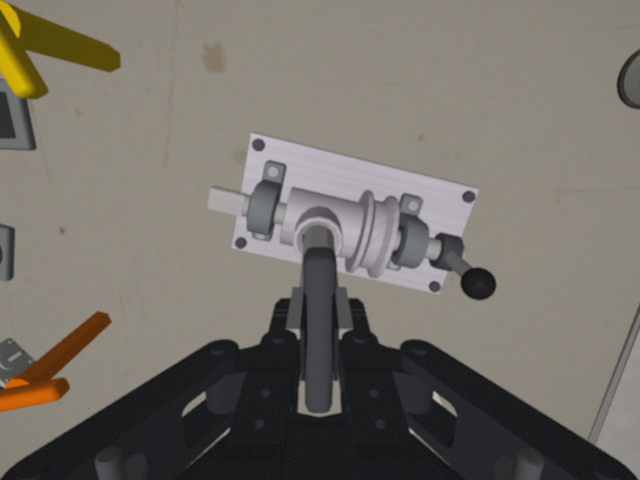

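View pics/s10c.png

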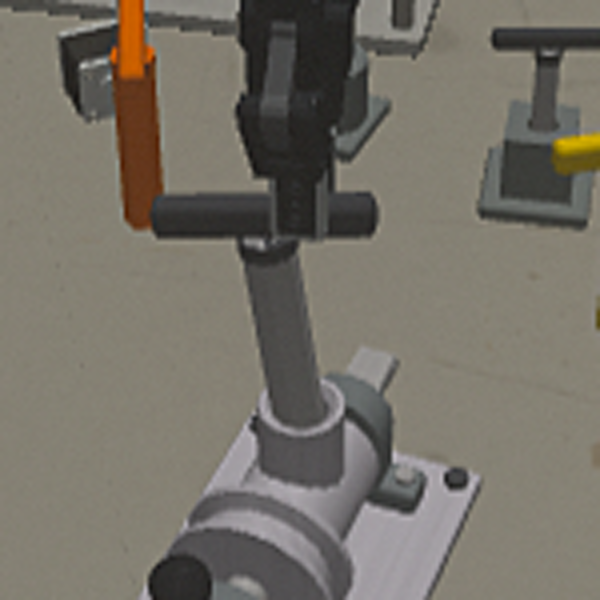

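The key reached the boss, but it slid about 12 mm along the bar and leans. I'll open, let it stand in the boss, and regrip it centred.

Run:
```python
from h import *
manip.command_gripper(0.035)
manip.hold(.2)
print(manip.get_time(),manip.get_position(),manip.get_contact_force(),manip.get_torque(),manip.get_width())
snap("wrist","w11.png")
s=snap("side","s11.png");cv2.imwrite("pics/s11c.png",cv2.resize(s["image"][190:340,240:390],None,fx=4,fy=4,interpolation=2)[:,:,::-1])
```

```text
21.1583 [0.5419 0.08   0.2271] [ 0.1827 -0.4882 -0.0014] [ 0.0126 -0.0046  0.0459] 0.03502505485538908
```

View pics/w11.png

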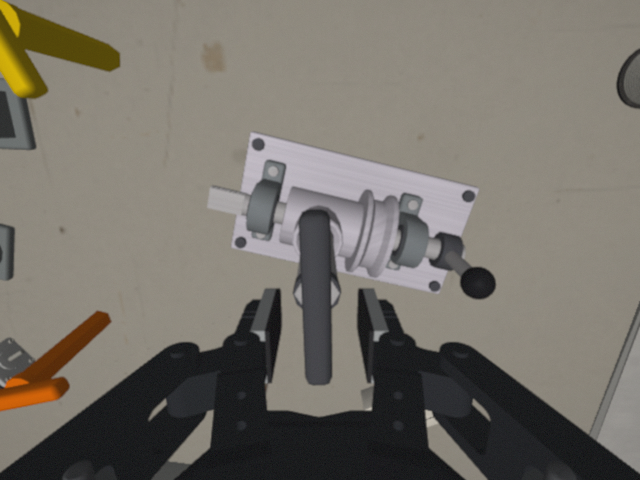

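View pics/s11c.png

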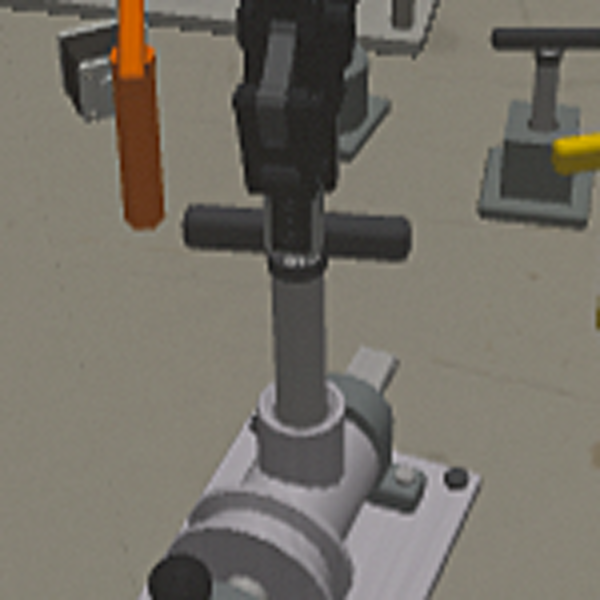

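Run:
```python
from h import *
s=load("s11");w=load("w11")
for z in [.198,.205,.212]:
    print(z,(proj(s,np.array([.5418,.08,z]))-[240,190])*4+1.5)
for x in [-.045,.045]: print(proj(w,np.array([.5418+x,.08,.22])),proj(w,np.array([.5418+x,.08,.206])))
print(tri(s,(240+297/4-.4,190+231/4-.4),w,(317,290)))
```

```text
0.198 [300.8603 237.8068]
0.205 [300.7182 223.8192]
0.212 [300.5742 209.6667]
[319.1453 219.2442] [319.0945 210.8173]
[319.0628 407.8136] [319.0263 386.0744]
(array([0.541 , 0.0784, 0.1981]), np.float64(0.006215117416383323))
```

The key stands vertical. Its bar top is at about z 0.206, so it has already dropped into the socket. I'll regrip it centred and a little lower, press lightly, then turn it clockwise.

Run:
```python
from h import *
manip.servo_line((.5415,.0797,.2125),rate=.1)
print("down",manip.get_position(),manip.get_contact_force())
manip.command_gripper(0.0,80)
print(manip.get_width(),manip.get_contact_force(),manip.get_torque())
q=np.array(manip.get_joint_positions())
for i in range(3):
    q[5]+=.08; manip.set_joints(q); print(manip.get_time(),round(q[5],3),manip.get_position(),manip.get_contact_force(),manip.get_torque(),manip.get_width())
snap("wrist","w12.png")
s=snap("side","s12.png");cv2.imwrite("pics/s12c.png",cv2.resize(s["image"][190:340,240:390],None,fx=4,fy=4,interpolation=2)[:,:,::-1])
```

```text
down [0.541  0.0796 0.2119] [0.381  0.1905 0.8507]
0.011785025364851525 [-0.0834 -0.6974  3.2676] [0.0237 0.0321 0.0223]
22.125 -1.366 [0.542  0.0798 0.2131] [1.1317 0.0053 0.0583] [-0.0758 -0.0696 -0.0778] 0.011753963591988183
22.375 -1.286 [0.542  0.0798 0.2131] [ 1.1527 -0.3245 -0.3431] [-0.0285 -0.1787  0.0865] 0.011964032707249916
22.625 -1.206 [0.5421 0.0798 0.2131] [ 0.8519 -0.953  -0.3474] [-0.0245 -0.2948  0.0191] 0.011864175742865619
```

View pics/w12.png

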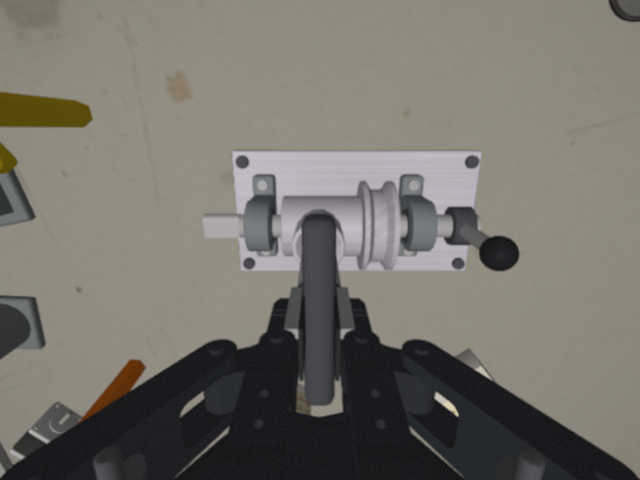

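View pics/s12c.png

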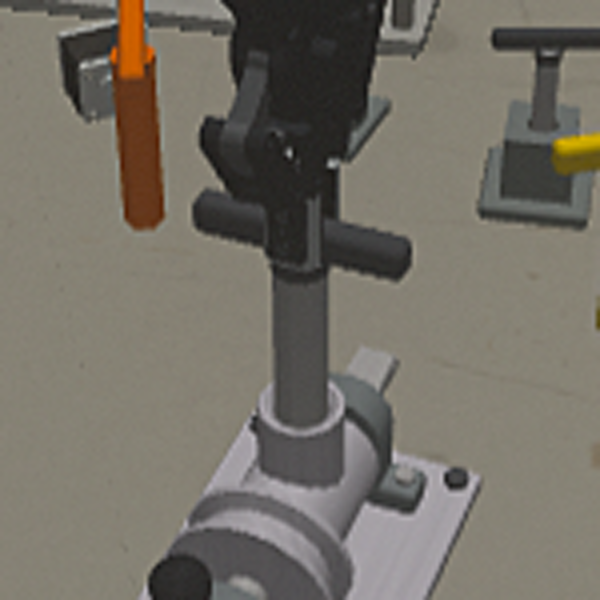

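Run:
```python
from h import *
q=np.array(manip.get_joint_positions())
for i in range(5):
    q[5]+=.1; manip.set_joints(q); print(manip.get_time(),round(q[5],3),manip.get_position(),manip.get_contact_force(),manip.get_torque(),manip.get_width())
w=snap("wrist","w13.png")
s=snap("side","s13.png")
o=np.hstack([cv2.resize(w["image"][160:310,260:360],None,fx=4,fy=4,interpolation=2),cv2.resize(s["image"][190:340,265:365],None,fx=4,fy=4,interpolation=2)])
cv2.imwrite("pics/v13.png",o[:,:,::-1])
```

```text
22.975 -1.109 [0.5421 0.0798 0.2131] [ 1.8454 -0.429  -1.5209] [ 0.0155 -0.3041 -0.048 ] 0.01214655427673255
23.225 -1.009 [0.5421 0.0798 0.2131] [ 1.5096 -0.7521 -1.4491] [ 0.1038 -0.3518 -0.0144] 0.01177859204511763
23.475 -0.909 [0.5422 0.0799 0.2131] [ 1.741   0.2843 -1.7924] [ 0.1402 -0.4579 -0.0014] 0.011851324785009566
23.725 -0.809 [0.5421 0.0799 0.2131] [ 2.098   1.416  -1.5352] [ 0.1575 -0.5388 -0.0134] 0.011925940087781826
23.975 -0.709 [0.5422 0.0799 0.2131] [ 2.7199  1.4162 -1.824 ] [ 0.3048 -0.6118 -0.0188] 0.011626823820775345
```

View pics/v13.png

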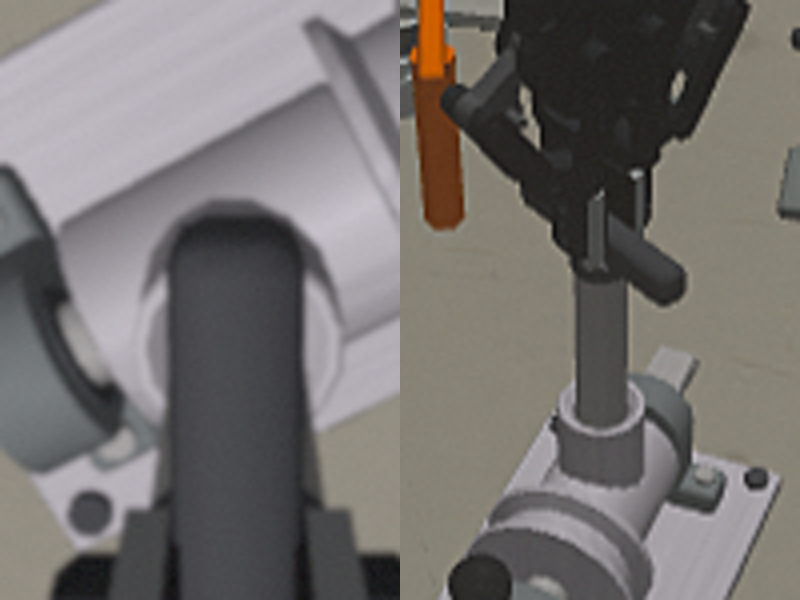

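Run:
```python
from h import *
q=np.array(manip.get_joint_positions())
for i in range(5):
    q[5]+=.1; manip.set_joints(q); print(manip.get_time(),round(q[5],3),np.array(manip.get_joint_positions())[5],manip.get_contact_force(),manip.get_torque(),manip.get_tau()[5],manip.get_width())
    if abs(manip.get_tau()[5])>1.5: break
w=snap("wrist","w14.png")
s=snap("side","s14.png");t=snap("top","t14.png")
o=np.hstack([cv2.resize(w["image"][160:310,260:360],None,fx=4,fy=4,interpolation=2),cv2.resize(s["image"][190:340,265:365],None,fx=4,fy=4,interpolation=2)])
cv2.imwrite("pics/v14.png",o[:,:,::-1])
```

```text
24.325 -0.614 -0.6178455657618726 [ 1.9663  0.9856 -1.2586] [ 0.2672 -0.6491 -0.008 ] 0.31070586293935776 0.012019003293987123
24.575 -0.514 -0.5185348486043319 [ 2.7075  0.4892 -1.9277] [ 0.2659 -0.7189  0.0237] 0.3173844516277313 0.011658274213429782
24.825 -0.414 -0.41890051973839626 [ 3.1893  0.951  -2.3667] [ 0.2491 -0.8426 -0.0245] 0.31392188742756844 0.011883129375213516
25.075 -0.314 -0.31906161549367396 [ 4.2436  1.0202 -2.3177] [ 0.2473 -0.8786 -0.0032] 0.3171210642904043 0.011690017242152583
25.325 -0.214 -0.21911125669735104 [ 3.5902  1.9884 -3.3764] [ 0.319  -0.9865 -0.0075] 0.32165905460715294 0.012190900748984827
```

View pics/v14.png

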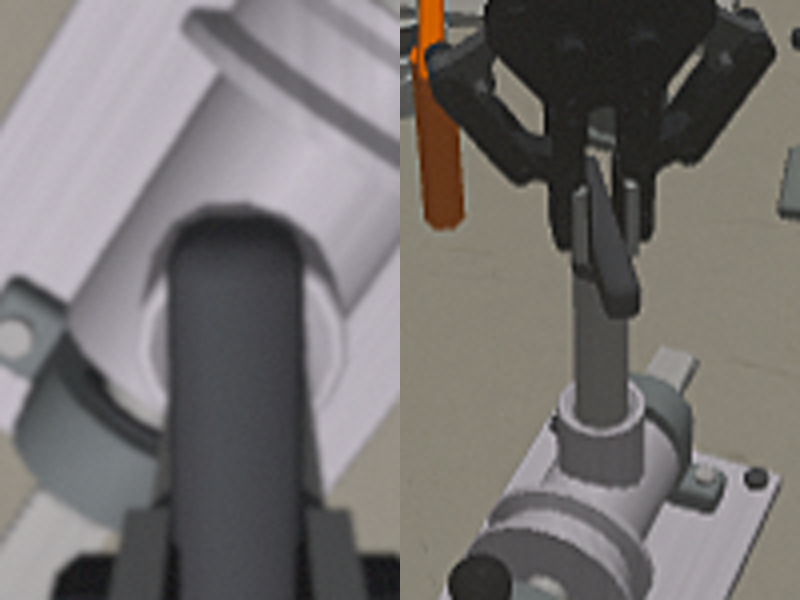

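Run:
```python
from h import *
q=np.array(manip.get_joint_positions());q[5]+=.005
for i in range(8):
    q[5]+=.08; manip.set_joints(q); t6=manip.get_tau()[5];print(manip.get_time(),round(q[5],3),np.array(manip.get_joint_positions())[5],manip.get_contact_force(),manip.get_torque(),t6,manip.get_width())
    if abs(t6)>.6: break
w=snap("wrist","w15.png")
s=snap("side","s15.png")
o=np.hstack([cv2.resize(w["image"][160:310,260:360],None,fx=4,fy=4,interpolation=2),cv2.resize(s["image"][190:340,265:365],None,fx=4,fy=4,interpolation=2)])
cv2.imwrite("pics/v15.png",o[:,:,::-1])
```

```text
25.725 -0.132 -0.13511540707846853 [ 5.0248  1.2246 -2.7831] [ 0.298  -1.0183  0.0143] 0.3032478131353855 0.011869390468135578
25.975 -0.052 -0.055564107595477766 [ 3.9289  0.6504 -2.8262] [ 0.1841 -1.0247  0.0095] 0.2986990101635456 0.01150671070011922
26.225 0.028 0.024196251234086984 [ 4.5704  1.3241 -3.6322] [ 0.1942 -1.124   0.1115] 0.34318733029067516 0.011797430775683137
26.475 0.108 0.10397942080530838 [ 4.4343  0.138  -4.2249] [ 0.1409 -1.123   0.3333] 0.5726635828614235 0.011931073123810195
26.725 0.188 0.18404406137569473 [ 3.3154  0.5617 -3.3772] [ 0.0393 -1.1234  0.5013] 0.706879086792469 0.011821268484282813
```

View pics/v15.png

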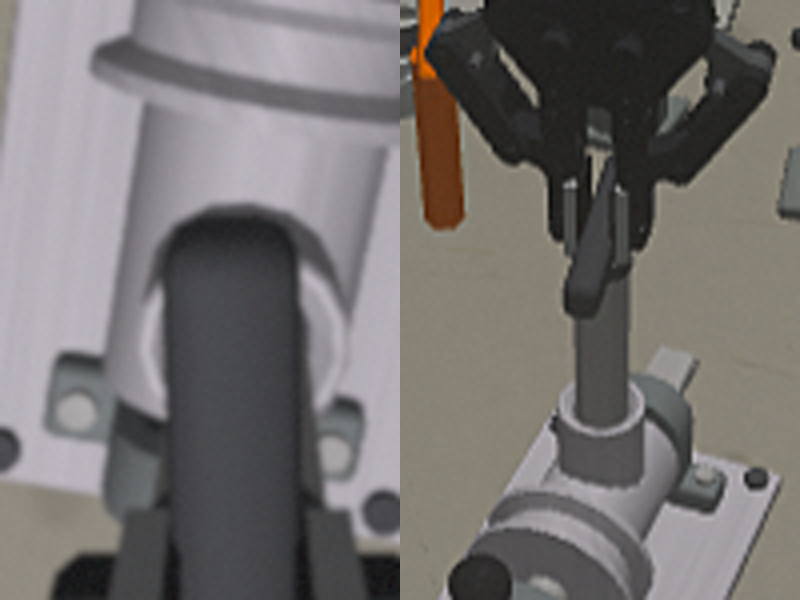

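Run:
```python
from h import *
s=load("s7")
print("s7 pred",proj(s,np.array([.579,-.2715,.252])),"meas",(322,124))
print("s5 pred",proj(s,np.array([.5805,-.2715,.130])),"meas ~",(250+300/4.2,145+123.5/4.2))
for zb in [.078,.085,.092]:
    print(zb,"s11 bar ctr",(proj(s,np.array([.5418,.08,zb+.12]))-[240,190])*4+1.5,"rim",(proj(s,np.array([.5418,.08,.106]))-[240,190])*4+1.5)
print("time",manip.get_time(),manip.get_torque())
```

```text
s7 pred [321.8611 124.4852] meas (322, 124)
s5 pred [321.1584 175.3006] meas ~ (321.42857142857144, 174.4047619047619)
0.078 s11 bar ctr [300.8603 237.8068] rim [302.5746 407.4983]
0.085 s11 bar ctr [300.7182 223.8192] rim [302.5746 407.4983]
0.092 s11 bar ctr [300.5742 209.6667] rim [302.5746 407.4983]
time 26.825 [-0.0278 -1.1518  0.5012]
```

Run:
```python
from h import *
manip.command_gripper(0.0,110)
q=np.array(manip.get_joint_positions());q[5]+=.004
for i in range(2):
    q[5]+=.08; manip.set_joints(q); t6=manip.get_tau()[5];print(manip.get_time(),round(q[5],3),np.array(manip.get_joint_positions()),manip.get_position(),manip.get_contact_force(),manip.get_torque(),t6,manip.get_width())
    if abs(t6)>1.5: break
w=snap("wrist","w16.png")
s=snap("side","s16.png")
o=np.hstack([cv2.resize(w["image"][190:415,260:380],None,fx=2.66,fy=2.66,interpolation=2)[:598],cv2.resize(s["image"][190:340,265:365],None,fx=4,fy=4,interpolation=2)[:598]])
cv2.imwrite("pics/v16.png",o[:,:,::-1])
```

```text
27.2917 0.271 [0.1242 0.3624 1.8335 0.0003 0.9432 0.2688] [0.5424 0.0798 0.2133] [ 4.0034  0.4068 -2.3724] [-0.0121 -1.1619  0.3443] 0.6073042564094067 0.010784874954865058
27.5417 0.351 [0.1241 0.3625 1.8335 0.0005 0.9431 0.3483] [0.5425 0.0798 0.2133] [ 3.7316 -0.1826 -3.4452] [-0.0494 -1.2782 -0.0175] 0.2664028946310282 0.01130978051511939
```

View pics/v16.png

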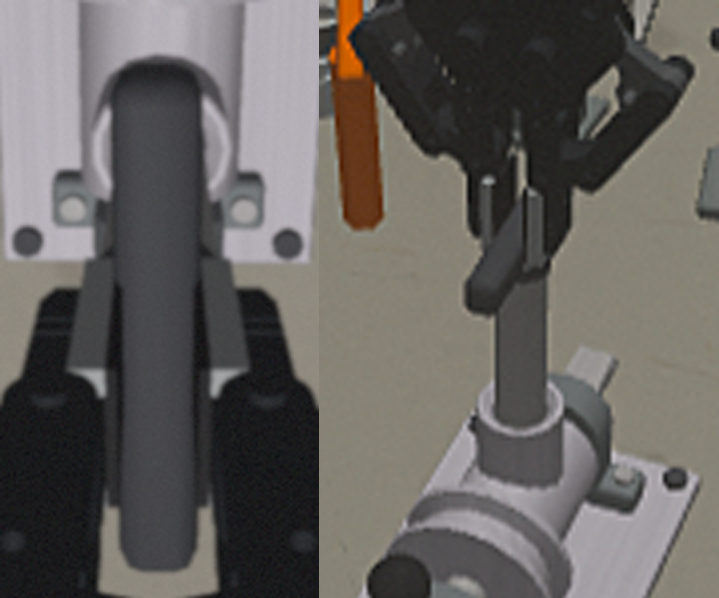

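Run:
```python
from h import *
q=np.array(manip.get_joint_positions());q[5]+=.003
for i in range(6):
    q[5]+=.08; manip.set_joints(q); t6=manip.get_tau()[5];print(manip.get_time(),round(q[5],3),manip.get_position(),manip.get_contact_force(),manip.get_torque(),t6,manip.get_width())
w=snap("wrist","w17.png")
s=snap("side","s17.png");t=snap("top","t17.png")
o=np.hstack([cv2.resize(w["image"][190:415,260:380],None,fx=2.66,fy=2.66,interpolation=2)[:598],cv2.resize(s["image"][190:340,265:365],None,fx=4,fy=4,interpolation=2)[:598]])
cv2.imwrite("pics/v17.png",o[:,:,::-1])
```

```text
27.8917 0.432 [0.5426 0.0798 0.2133] [ 5.5768 -0.5779 -2.0007] [-0.1621 -1.2613 -0.1018] 0.15036050230264664 0.011048240941501503
28.1417 0.512 [0.5425 0.0798 0.2133] [ 4.7051 -1.1921 -2.4053] [-0.2143 -1.3013 -0.2594] 0.01826513442210853 0.011201683559391254
28.3917 0.592 [0.5425 0.0798 0.2133] [ 4.2979 -0.9742 -3.6283] [-0.228  -1.2928 -0.183 ] 0.043515757424756885 0.010921865679870213
28.6417 0.672 [0.5425 0.0801 0.214 ] [-2.8242  1.5729 10.5762] [-0.0682 -0.1113 -0.3087] 0.1264721341431141 0.010911415896003933
28.8917 0.752 [0.5425 0.0801 0.2143] [ 0.7863 -5.1121 20.3394] [-1.4423  0.2998 -0.426 ] 0.16820529475808144 0.010689282349971697
29.1417 0.832 [0.5426 0.08   0.2143] [-0.3082  0.0911  7.4667] [ 0.2954 -0.5801  0.2348] 0.20478471647948027 0.01080506767316003
```

View pics/v17.png

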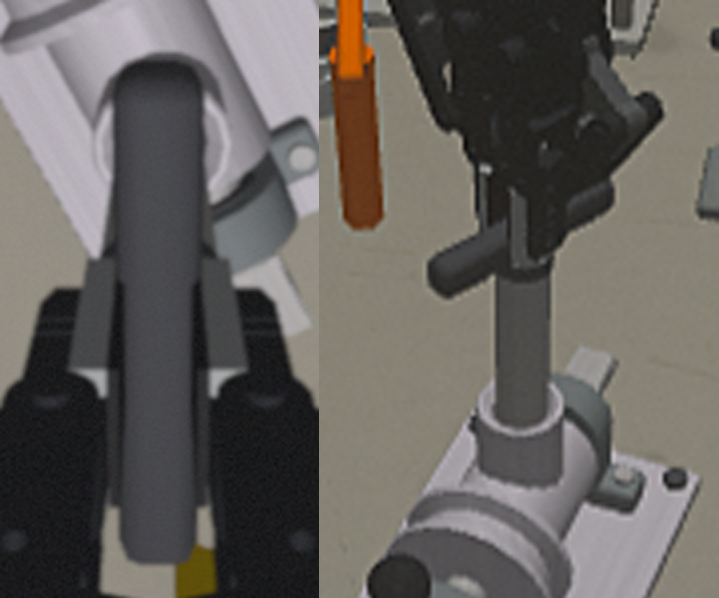

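Torque peaked and then fell away, and Fz jumped, so the state is ambiguous. I'll let go and see how the key sits.

Run:
```python
from h import *
manip.command_gripper(0.035)
manip.hold(.2)
print(manip.get_time(),manip.get_position(),manip.get_contact_force(),manip.get_torque(),manip.get_tau()[5])
w=snap("wrist","w18.png")
s=snap("side","s18.png")
o=np.hstack([cv2.resize(w["image"][190:415,260:380],None,fx=2.66,fy=2.66,interpolation=2)[:598],cv2.resize(s["image"][190:340,265:365],None,fx=4,fy=4,interpolation=2)[:598]])
cv2.imwrite("pics/v18.png",o[:,:,::-1])
```

```text
29.85 [0.5423 0.0798 0.2131] [ 0.8169 -0.4803 -0.1608] [-0.0211  0.0324  0.0187] -0.00715359637979418
```

View pics/v18.png

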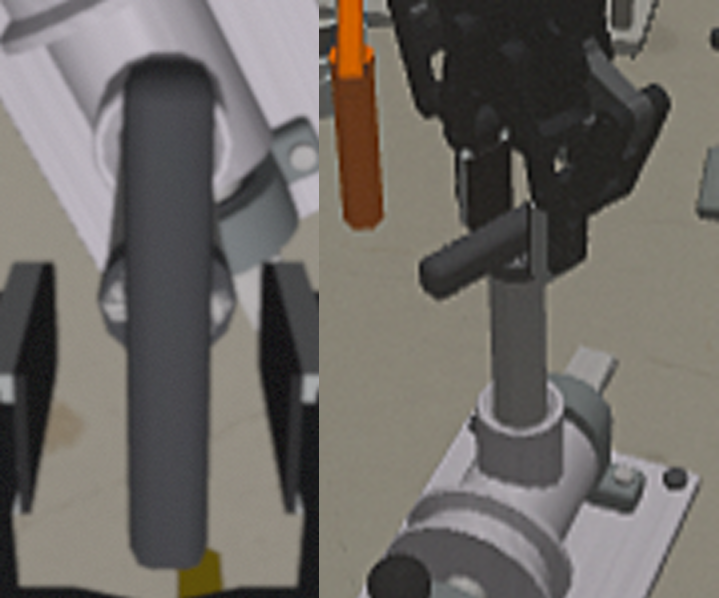

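Run:
```python
from h import *
from numpy import array as A
for f,obs in [("w11",(210.5,384.5)),("w18",(211.8,403.5))]:
    w=load(f); M=R.from_rotvec(w["rot"]).as_matrix(); d=M[:,2]
    for zt in [.206,.209,.213,.220]:
        b=A([.5418,.0799,zt]); p,q=proj(w,b-.045*d),proj(w,b+.045*d); print(f,zt,p,q,"len",q[1]-p[1],"obs",obs,obs[1]-obs[0])
```

```text
w11 0.206 [318.8586 210.8078] [318.8259 386.0995] len 175.29179594113126 obs (210.5, 384.5) 174.0
w11 0.209 [318.8639 212.4802] [318.8298 390.4687] len 177.9884815866055 obs (210.5, 384.5) 174.0
w11 0.213 [318.8714 214.8175] [318.8353 396.5304] len 181.71294920074655 obs (210.5, 384.5) 174.0
w11 0.22 [318.8855 219.2326] [318.8455 407.8432] len 188.6105682318969 obs (210.5, 384.5) 174.0
w18 0.206 [318.0366 218.9821] [318.1416 407.7625] len 188.7803766350483 obs (211.8, 403.5) 191.7
w18 0.209 [318.0179 220.9908] [318.1281 412.898 ] len 191.90716535732582 obs (211.8, 403.5) 191.7
w18 0.213 [317.9918 223.8118] [318.1092 420.0482] len 196.2363783952016 obs (211.8, 403.5) 191.7
w18 0.22 [317.9419 229.1855] [318.0738 433.4718] len 204.28634064304887 obs (211.8, 403.5) 191.7
```

Run:
```python
from h import *
manip.servo_line((.5418,.0799,.2125),rate=.1)
manip.command_gripper(0.0,80)
def rep(l): print(l,manip.get_time(),manip.get_position(),manip.get_contact_force(),manip.get_torque(),manip.get_tau()[5],manip.get_width())
rep("grip")
manip.servo_line((.5418,.0799,.2105),rate=.05);rep("press")
q=np.array(manip.get_joint_positions());b=q[5]
for d in [-.07,-.14,-.07,0,.06,.12]:
    q[5]=b+d; manip.set_joints(q); rep(f"{q[5]:.3f}")
    if manip.get_torque()[2]>.45:break
w=snap("wrist","w19.png");s=snap("side","s19.png")
o=np.hstack([cv2.resize(w["image"][190:415,260:380],None,fx=2.66,fy=2.66,interpolation=2)[:598],cv2.resize(s["image"][190:340,265:365],None,fx=4,fy=4,interpolation=2)[:598]])
cv2.imwrite("pics/v19.png",o[:,:,::-1])
```

```text
grip 30.525 [0.5421 0.0799 0.2128] [-0.6098 -1.2305  3.2825] [-0.0174 -0.0444  0.0397] 0.00436605914728716 0.012188757877717178
press 30.775 [0.543  0.0801 0.2126] [-2.4916 -0.4845 16.4699] [-0.1785  0.6425  0.0051] -0.008718963945284486 0.01203611668845326
0.762 31.025 [0.5431 0.08   0.2128] [-0.3169 -0.7648  3.6711] [-0.0792  0.1882 -0.0128] -0.26257501915097237 0.011992321993205747
0.692 31.275 [0.5431 0.08   0.2127] [-0.7867 -0.6006  4.9216] [-0.1402  0.2832 -0.0079] -0.20813796669244766 0.011575209697450748
0.762 31.525 [0.5432 0.0801 0.2127] [-0.4735  0.1665  5.2495] [-0.0981  0.1582  0.004 ] 0.2891802415251732 0.012001754196943932
0.832 31.775 [0.5432 0.0801 0.2128] [-0.211   0.7754  5.2722] [ 0.0047  0.0864 -0.0572] 0.21136481780558825 0.011937898577261762
0.892 32.025 [0.5431 0.0801 0.2127] [-0.274  -0.0402  5.6759] [-0.0335  0.156  -0.0167] 0.14309469144791365 0.01160993924416507
0.952 32.275 [0.5431 0.0801 0.2127] [-1.2695 -0.8603  5.3746] [-0.1275  0.2448  0.0782] 0.14366992749273777 0.011702136381440752
```

View pics/v19.png

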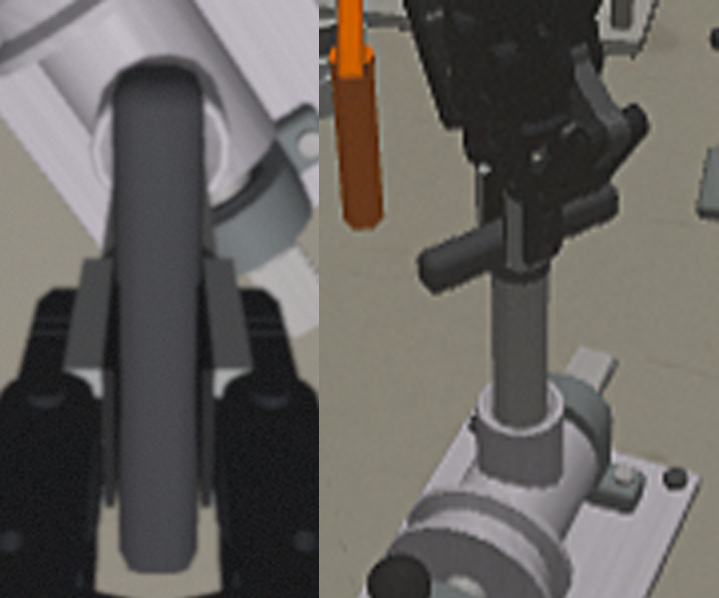

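Run:
```python
from h import *
def rep(l): print(l,manip.get_time(),manip.get_position()[2],manip.get_contact_force(),manip.get_torque(),manip.get_tau()[5],manip.get_width())
q=np.array(manip.get_joint_positions());b=.952
for d in np.arange(.07,.5,.07):
    q[5]=b+d; manip.set_joints(q); rep(f"{q[5]:.3f}")
    if manip.get_torque()[2]>.4:break
```

```text
1.022 32.625 0.2127485645561801 [-1.2374 -0.3587  4.5126] [-0.2076  0.1735 -0.0309] 0.23966657929122448 0.01177026680746213
1.092 32.875 0.21271924318041502 [-0.6103 -0.7602  4.9355] [-0.2263  0.17    0.227 ] 0.41963059455156326 0.011961891944365444
1.162 33.125 0.2127545526284555 [-0.4433 -0.752   4.2439] [-0.1675  0.1009  0.4104] 0.6011041067540646 0.011665907086639527
```

Torque rises again exactly 60° after the first rise, at j6 ≈ 1.05 against 0.03. So the screw is against its stop, and the key had jumped one hex flat when I overdrove it. I'll hold, unload, lift and carry it back.

Run:
```python
from h import *
def rep(l): print(l,manip.get_time(),manip.get_position(),manip.get_contact_force(),manip.get_torque(),manip.get_width())
manip.hold(.25);rep("hold")
s=snap("side","s20.png");w=snap("wrist","w20.png")
q=np.array(manip.get_joint_positions());q[5]-=.1;manip.set_joints(q);rep("unload")
p=manip.get_position()
manip.servo_line((p[0],p[1],.245),rate=.08);rep("up")
manip.servo_line((p[0],p[1],.29),rate=.15);rep("up2")
w=snap("wrist","w21.png");s=snap("side","s21.png")
o=np.hstack([cv2.resize(w["image"][190:415,260:380],None,fx=2.66,fy=2.66,interpolation=2)[:598],cv2.resize(s["image"][160:310,265:365],None,fx=4,fy=4,interpolation=2)[:598]])
cv2.imwrite("pics/v21.png",o[:,:,::-1])
```

```text
hold 33.375 [0.5431 0.08   0.2127] [ 0.413  -1.0668  4.1659] [-0.2943  0.1294  0.4923] 0.012143400863264459
unload 33.725 [0.543  0.0801 0.2127] [-0.9017 -0.13    4.2639] [-0.1484  0.1617  0.2649] 0.011943325690830568
up 34.275 [0.5429 0.0801 0.2452] [-0.253  -0.1707 -5.0141] [-0.011   0.0816 -0.0465] 0.011943313648051491
up2 34.725 [0.5428 0.08   0.2896] [-0.6917  0.1666 -5.0428] [-0.0288 -0.0006 -0.0004] 0.011998238533639941
```

View pics/v21.png

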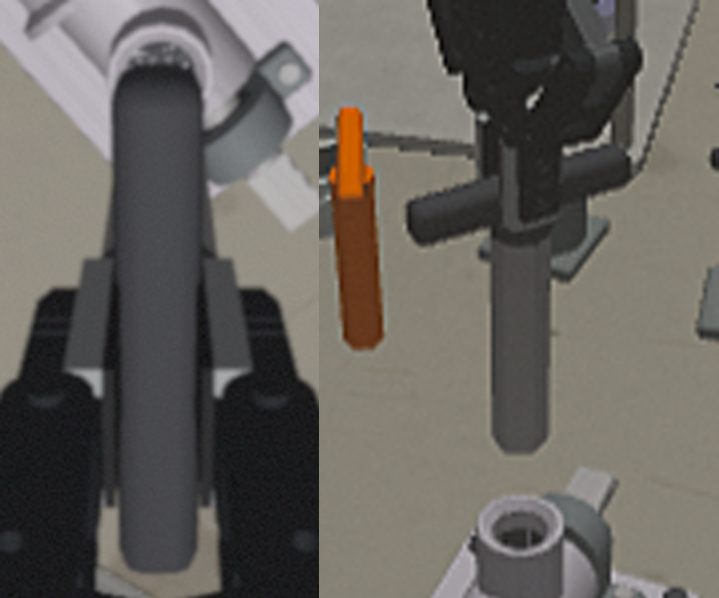

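Run:
```python
from h import *
def rep(l): print(l,manip.get_time(),manip.get_position(),manip.get_contact_force(),manip.get_torque(),manip.get_width())
manip.servo_line((.5795,-.2725,.29),down(-np.pi/2),rate=.2);rep("over")
manip.servo_line((.5795,-.2725,.205),rate=.15);rep("low")
w=snap("wrist","w22.png");s=snap("side","s22.png");t=snap("top","t22.png")
o=np.hstack([cv2.resize(w["image"][150:400,240:400],None,fx=2.4,fy=2.4,interpolation=2),cv2.resize(s["image"][110:260,270:370],None,fx=4,fy=4,interpolation=2)])
cv2.imwrite("pics/v22.png",o[:,:,::-1])
```

```text
over 36.75 [ 0.5795 -0.2716  0.29  ] [ 1.1265 -0.8957 -4.3983] [-0.043  -0.0083  0.0593] 0.011482272437598052
low 37.4667 [ 0.5801 -0.2726  0.2058] [ 0.1575 -0.5911 -3.6344] [ 0.0042  0.0227 -0.0197] 0.011838563702319905
```

View pics/v22.png

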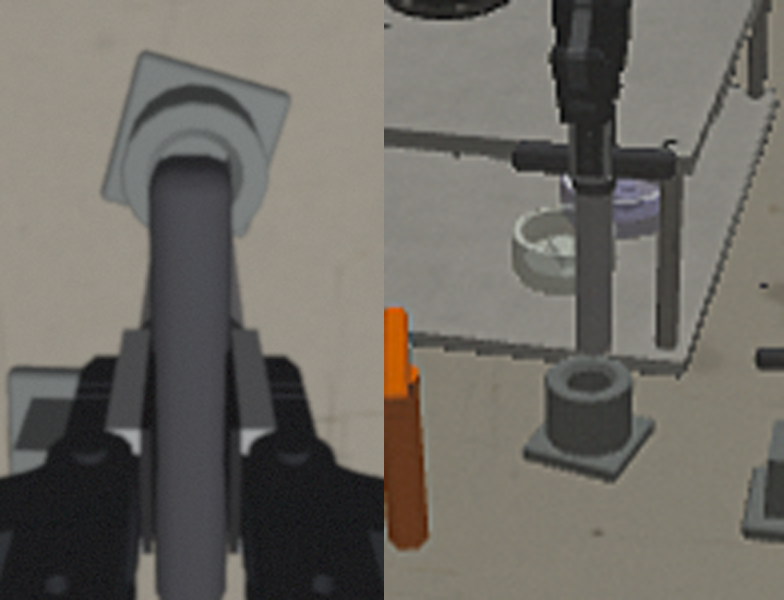

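Run:
```python
from h import *
s=load("s22");w=load("w22")
print("mouth side",onplane(s,270+(588.5-384)/4-.4,110+379/4-.4,.05),"rodbottom x side",onplane(s,270+(594.5-384)/4-.4,110+352/4-.4,.072))
def P(x,y): return (240+x/2.4-.3,150+y/2.4-.3)
# stand outer circle: left 124, right 268 (at z=.05), top of rim ~100
print("mouth wrist col",onplane(w,*P(196,172),.05),"bar",onplane(w,*P(193,163),.200))
for c in [(.5795,-.2725,.05),(.5795,-.2725,.072)]: print((proj(s,np.array(c))-[270,110])*4+[385.5,1.5])
print((proj(w,np.array([.5795,-.2725,.05]))-[240,150])*2.4,[ (proj(w,np.array([.5795+.026*np.cos(a),-.2725+.026*np.sin(a),.05]))-[240,150])*2.4 for a in (0,np.pi/2,np.pi,-np.pi/2)])
```

```text
mouth side [ 0.5819 -0.2742  0.05  ] rodbottom x side [ 0.5777 -0.2697  0.072 ]
mouth wrist col [ 0.5841 -0.2747  0.05  ] bar [ 0.6257 -0.2732  0.2   ]
[592.0253 380.7322]
[592.0543 349.11  ]
[188.8384 184.1562] [array([188.8592, 110.199 ]), array([114.1204, 184.1091]), array([188.8186, 254.1278]), array([263.5589, 184.1992])]
```

Run:
```python
from h import *
def rep(l): print(l,manip.get_time(),manip.get_position(),manip.get_contact_force(),manip.get_torque(),manip.get_width())
for z in [.19,.182,.175,.165,.155]:
    manip.servo_line((.5825,-.2743,z),rate=.1);rep(z)
    f=manip.get_contact_force()
    if f[2]>6: break
s=snap("side","s23.png")
cv2.imwrite("pics/s23c.png",cv2.resize(s["image"][110:260,250:390],None,fx=4,fy=4,interpolation=2)[:,:,::-1])
```

```text
0.19 37.9167 [ 0.582  -0.2741  0.1889] [ 0.1014 -0.8387 -5.1022] [ 0.0707 -0.0181 -0.0176] 0.011354695276889345
0.182 38.1667 [ 0.582  -0.2741  0.1812] [ 0.2152 -0.0065 -4.2047] [-0.0342  0.0105 -0.0159] 0.011309462821121821
0.175 38.4167 [ 0.5821 -0.2741  0.1744] [ 0.5588  0.8862 -3.8549] [ 0.0104  0.0131 -0.0323] 0.011812115986131636
0.165 38.6667 [ 0.582  -0.274   0.1642] [ 0.3707 -0.67   -3.742 ] [-0.0356 -0.0097 -0.003 ] 0.012309514318524515
0.155 38.9167 [ 0.582  -0.2741  0.1543] [-0.4274  0.3283 -4.5955] [-0.0051  0.0025 -0.0458] 0.01147096434966852
```

View pics/s23c.png

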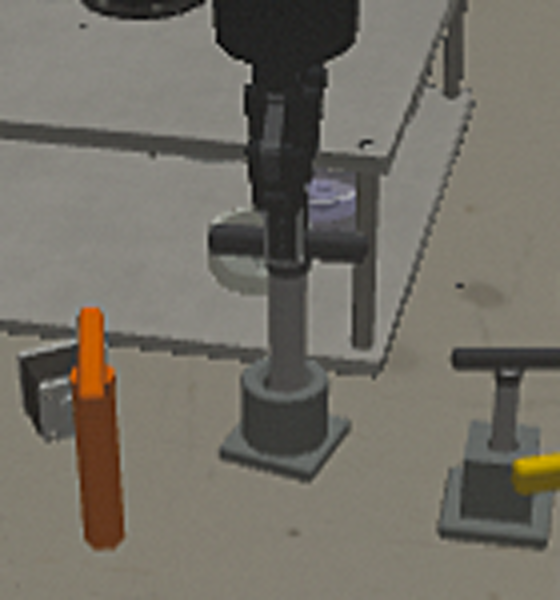

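Insertion was clean. I'll lower it the rest of the way, release and retreat straight up.

Run:
```python
from h import *
def rep(l): print(l,manip.get_time(),manip.get_position(),manip.get_contact_force(),manip.get_torque(),manip.get_width())
for z in [.149,.1465,.145]:
    manip.servo_line((.5825,-.2743,z),rate=.06);rep(z)
    if manip.get_contact_force()[2]>1: break
manip.command_gripper(.04)
rep("open")
manip.servo_line((.5825,-.2743,.28),rate=.12);rep("up")
manip.servo_line((.50,-.10,.33),rate=.25)
w=snap("wrist","w24.png");s=snap("side","s24.png");t=snap("top","t24.png")
print(manip.get_time())
```

```text
0.149 39.2167 [ 0.5823 -0.2742  0.1486] [ 0.2759  0.6084 -3.4878] [-0.0313  0.045   0.0151] 0.011681745404959287
0.1465 39.4667 [ 0.5824 -0.2743  0.1464] [ 0.2915 -0.1865 -3.7954] [-0.0491  0.0306  0.0155] 0.01147029305502692
0.145 39.7167 [ 0.5825 -0.2743  0.145 ] [ 0.293  -0.4828 -4.4215] [-0.0471 -0.0025  0.0273] 0.011704252834538678
open 40.1 [ 0.5828 -0.2744  0.1454] [-0.4733 -0.476   0.2236] [ 0.0181 -0.0049  0.0548] 0.04013080899505287
up 41.375 [ 0.5821 -0.2741  0.279 ] [0.2773 0.9612 0.6763] [-0.0067  0.0541 -0.014 ] 0.04029228736270937
42.475
```

View pics/s24.png

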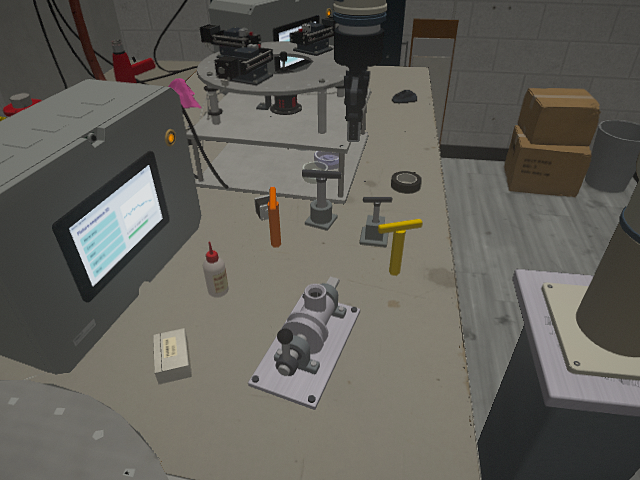

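View pics/t24.png

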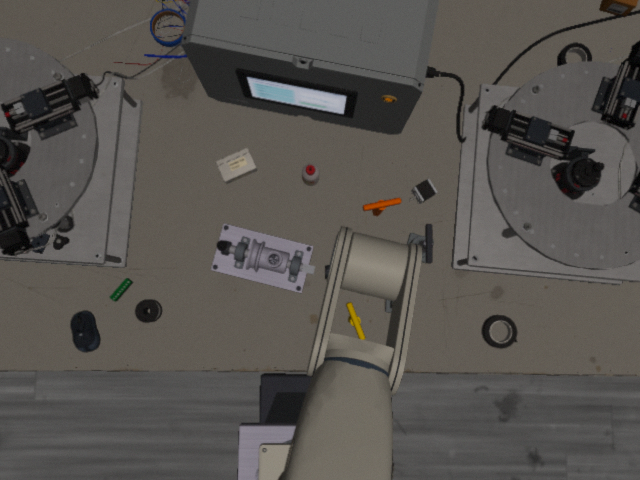

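Run:
```python
from h import *
a=cv2.imread("pics/s5.png");b=cv2.imread("pics/s24.png")
f=lambda i:np.hstack([cv2.resize(i[150:250,255:400],None,fx=3,fy=3,interpolation=2),cv2.resize(i[280:380,255:355],None,fx=3,fy=3,interpolation=2)])
cv2.imwrite("pics/cmp.png",np.vstack([f(a),f(b)]))
d=np.abs(a.astype(int)-b).max(2);print([ (n,int((d[y0:y1,x0:x1]>40).sum())) for n,y0,y1,x0,x1 in [("key",150,232,295,345),("small",190,250,358,392),("bottle",235,300,200,232),("box",325,385,150,195),("stepper",190,222,250,270),("lever",325,380,270,300)]])
```

```text
[('key', 26), ('small', 0), ('bottle', 0), ('box', 0), ('stepper', 0), ('lever', 0)]
```

View pics/cmp.png

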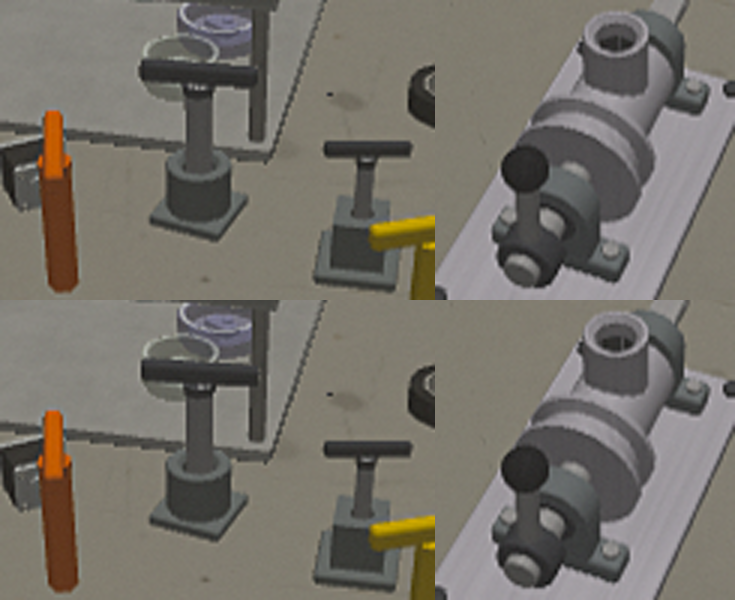

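The before and after crops match: the key is back home, the lever is upright and nothing else has moved. I'm handing in.

Run:
```python
from h import *
print(manip.get_time(),manip.get_contact_force()); manip.sign_off(); print(manip.get_time())
```

```text
42.475 [ 0.171  -0.0896  0.5863]
the job is handed in; nothing more can be done
the job is handed in; nothing more can be done
```

I did all the steps in order and handed the job in at 42.5 s. I expect it to pass, but the screw's position was only inferred, never seen.

- **Lever:** two pushes brought it upright. The side and wrist views both put it at about 0 rad, and it looked the same at the end.
- **Key into the boss:** the larger grey key, from the round stand, slid about 12 mm along the bar and leaned as it entered. I let go of it in the boss and it dropped into the socket upright, about 0–3 mm above the floor by two views. I then regripped it centred.
- **Tightening:** I turned it clockwise about 1.5 rad, until the resistance rose to about 0.5 N m. I then overdrove it: the torque fell off and the key seems to have jumped one flat of the socket, with up to 20 N upward. I seated it again and turned on, and the resistance returned 60° later, at 0.4–0.5 N m. That fits the screw being at its stop.
- **Reading that disagreed:** while the screw was turning, the wrist torque read near 0, not the expected 0.25 N m. I did not find out why.
- **Return:** the key is back in its stand and released. The last side view matches the one from before it was picked up, to about a pixel. In that view the small key, bottle, box and stepper show no change, and the gripper was clear of everything.

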